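# Uncap a mill jar with a lid puller

## Task

Open the mill jar: swing its retaining arm well aside by its upright pin, then take the steel lid puller by its wooden stem, hook its feet under the rim of the snug lid and pull straight up until it pops off. Keep the lid level, set it down gently with the puller, plug downwards, well on the round plaster bat, draw the puller out from under it, and stand the puller back in its white tray. Leave the arm aside, do not touch the lid with the gripper, and do not disturb the other things on the table.

Things in the scene. Friction and masses are not known exactly. Their poses are not given: they have to be found in the camera images.
- stand: Fixed dark steel base plate (215 x 150 x 8 mm, x from -82 to +132 mm) with a white ceramic jar. Origin on the table under the jar's axis. Jar 132 mm across, flat shoulder at z = 84 mm, above it a neck 62 mm across up to z = 112 mm. The retaining arm's 22 mm post stands at x = +105 mm, 134 mm high. The -x side is free to come in.
- lid: Grey aluminium lid, 46 mm high, about 0.25 kg, loose but held in the jar's neck by sprung pads: about 10 to 20 N straight up frees it within about 10 mm. Origin at the centre of the plug's underside, z up. Plug 26 mm long, 42 mm across at its foot, with a 48 mm snap ridge just above it. It stands by itself on its plug.
- lid_rim (a point): Centre of the lid's round rim, half-way up it, 31 mm above the plug's underside. Rim 92 mm across and 10 mm thick, with a 10 mm dome above. On the jar, the rim's underside lies on the neck's top, 28 mm above the shoulder, and overhangs the neck by 15 mm all round.
- keeper (a joint): Flat steel arm lying over the lid, turning about the post behind the jar. At 0 it points to the stand's -x; it grows anticlockwise from above (tip to the stand's -y), stop at 1.9 rad. Starts at 0 to 0.3; clear of lid and puller from 1.2. Stays where left; under 2 N at the pin turns it. 22 mm wide, 10 mm thick, underside at z = 139 mm (7 mm over the lid), end 140 mm from the hinge.
- keeper_pin (a point): Middle of the upright pin on the arm, by which it is pushed: 15 mm across, from z = 149 to 195 mm, 130 mm from the hinge axis.
- keeper_hinge (a point): The arm's hinge, on the post's vertical axis, at the arm's underside (z = 139 mm).
- puller: Lid puller, 0.22 kg: steel arch on two inward feet, wooden stem on top. Origin midway between the feet at their underside; z up, y across the arch (120 mm wide), x the way through it. Feet 6 mm thick, x -37 to +37 mm, |y| 37 to 60 mm, a 3 mm ridge across both ends keeps the lid from sliding off. Legs' inner faces at |y| = 54 mm, crossbar from 56 to 64 mm above the feet's underside.
- puller_grip (a point): Point to grasp on the puller's stem, on its axis, 96 mm above the feet's underside. Stem 24 x 24 mm, from 64 to 124 mm above the feet's underside; sides along its x and y; closing the fingers along x holds it best against pitching. To hook: slide the puller along its x, feet between jar shoulder and lid rim, until centred on the lid.
- bat: Fixed round plaster bat lying on the table, 190 mm across, 22 mm thick. Origin at the centre of its underside.
- tray: Fixed white plastic tray where the puller stands and goes back, 130 (x) x 180 (y) mm outside, rim 18 mm high, walls 6 mm, floor 6 mm thick. Origin at the centre of its underside. The puller stands in it with its width along the tray's y.
- mug: Bystander: terracotta mug, 80 mm across, 85 mm high; origin under its centre.
- bowl: Bystander: blue bowl, 130 mm across, 50 mm high; origin under its centre.
- brush: Bystander: brush lying flat, 190 mm long.
- glaze_jar: Bystander: closed amber jar, 64 mm across, 60 mm high; origin under its centre.
- test_tile: Bystander: flat terracotta tile, 60 x 60 x 8 mm.
- rib: Bystander: flat wooden rib, 100 x 50 x 8 mm.
Not all that is in view belongs to the job. There is more than one size of the puller; the job needs the smaller. Leave any red look-alike of the lid alone.

How it is judged:
On the way, in this order (a step that is already met when the one before it is completed fails the run):
1. the retaining arm is swung aside (value of joint keeper above 1.15 rad), for 0.2 s.
2. the lid hangs free of the jar on the puller (z of lid in the frame of stand above 0.118 m and contact force between puller and lid above 0.5 N), for 0.2 s.
3. the lid stands on the bat, plug down, and the puller no longer touches it (z of lid in the frame of bat between 0.017 and 0.027 m and horizontal distance between lid and bat below 0.07 m and angle between lid's own z axis and vertical below 0.1 rad and contact force between puller and lid below 0.1 N), for 0.2 s.
At the end, for the whole second after the job is handed in: The lid stands at rest on the bat, plug down, upright (0.1 rad), centre within 70 mm of the bat's, free of the puller; the puller stands at rest, upright (0.1 rad), on the tray's floor, centre within 45 mm of the tray's; the retaining arm is aside (over 1.1 rad) (all of step 3 and linear speed of each of lid, puller below 0.02 m/s and z of puller in the frame of tray between 0.002 and 0.011 m and horizontal distance between puller and tray below 0.045 m and angle between puller's own z axis and vertical below 0.1 rad and value of joint keeper above 1.1 rad); the robot touches nothing.
It fails at once if the gripper or arm touches the lid (contact force between any of the fingers, the arm and lid above 1 N).
It fails at once if the lid is tipped by more than 0.5 rad (angle between lid's own z axis and vertical above 0.5 rad).
It fails at once if the lid is dropped hard on the bat (over 60 N) (contact force between lid and bat above 60 N).
It fails at once if a bystander is moved by more than 30 mm (distance of any of mug, bowl, brush, glaze_jar, test_tile, rib from where it was at the start of the episode above 0.03 m).
It also fails if it takes over 72 s, if anything falls off the work surface, if the arm or the gripper's body presses on something with over 40 N, if the wrist force passes 120 N, or if a joint passes its speed limit or range.

## Robot

A 7-joint arm with a two-finger parallel gripper is mounted at the origin on the work surface. World frame = base frame: x ahead of the robot, y to its left, z up, the work surface at z = 0. Lengths are in m, angles in rad, forces in N, time in s.
With the tool pointing down it reaches from about 0.4 to 0.85 m from the base axis. Payload 10.4 kg.
Tool frame: the origin (TCP) lies at the centre of the arm's flange, where the gripper is bolted on; the fingertips stand 182 mm ahead of it and the grasp point (between the pads) lies 164 mm ahead of it; x points along the fingers, y is the direction in which the jaws open and shut, and the axes are right-handed (so a half turn about x gives the same grasp; the last joint's range is limited). The gripper opens to 87 mm and grips with 3 to 60 N. Pads are 19 mm wide; open, the fingers measure 117 mm over their backs; the gripper's body (75 mm by 190 mm) begins 51 mm behind the grasp point.
Start: joints at [-1.363, 0.332, -0.065, 1.46, 0.022, 1.35, -0.088], TCP at [0.143, 0.608, 0.405] pointing down, gripper open.
Joint ranges: [-2.6, 2.6], [-0.5, 2.12], [-1.47, 1.34], [0.16, 2.42], [-1.27, 4.41], [0.06, 2.06], [-2.6, 2.6]. Speed limits (rad/s): [2.22, 2.22, 2.79, 2.79, 3.14, 3.14, 3.14].

## Interface

Orientations are given as a unit quaternion [x, y, z, w].
In Python, from station import env, eyes, job gives the robot as it stands.
- The arm moves only by the tool apply_moves, never from a script. Its argument "moves" is a list of rows, each an object with "gripper": the opening, from 0 (shut) to 1 (fully open); "offset": the shift along the tool's x, y, z in mm, a list of three; "twist": the turn about the tool's x in degrees. A call has exactly 10 rows; each row shifts and turns the commanded pose from where the row before left it, along the tool's axes as they then stand; what a row does not reach is not made up. A row lasts 1/12 s, in which the tool goes at most 41.7 mm and 7.16 degrees, less where a joint would pass 70% of its speed; a pose out of reach is approached as far as the arm can. A call is refused whole if a number of a shift passes 41.7 or a number of a turn 7.16, either way. A call with a gripper value outside its range is refused whole. The fingers move at their own pace and stop on an object; "newtons" is the grip in N (left out, the last holds). Time passes only in rows, so rows that do not move let the fingers close, or fill a call up. It gives the time, the measured TCP pose, the force and the opening at its end, in the units of the state.
- env.get_obs(): the state, without advancing time (a new reading comes with each control period).
- eyes.camera(name): name is "scene" or "top"; returns a dict with "frame" (400x640x3 uint8, red, green, blue), "vfov" (degrees; the focal length in pixels is half the picture's height over the tangent of half this angle, whatever the lens; pixels are square), "cx", "cy" (the principal point, pixels), "dist_coeffs" ([k1, k2, p1, p2, k3] as OpenCV has them; the pictures are not rectified), "R" (3x3) and "t" (3): a world point X has camera coordinates R X + t. Camera axes: x right, y down, z forward; pixel columns grow to the right and rows downward; lengths in m; the calibration is good to about 2 mm. A picture is of the moment at which its call begins. There is no depth.
- job.job_done(): hands the job in, once; it reports no verdict.
The state is a dict: "clock": time; "joints": joint angles; "qvel": joint speeds; "effort": joint torques, N m; "tool_pos": TCP position; "ee_rot": TCP orientation; "force": force on the tool from outside, world axes, zero at the start; "ft_torque": the same for the moment, N m; "finger_gap": opening from 0.0 (shut) to 1.0 (fully open).
Only numpy, scipy, OpenCV 4.12 (cv2) and the standard library are available. Lean on these libraries where they do the work, as an engineer would, in place of code of your own. Each camera call takes 0.05 s, during which the arm holds its last target.

## Working session

There is one attempt and no reset: what is moved stays moved. The work goes in short steps, Python scripts to look and compute and a tool call to move; the robot and the scene stay as the last step left them, time stands still between calls to the robot, and variables do not carry over. Pictures are saved under pics/ and viewed, and the job is handed in when it is done.

Besides the shell and the picture viewer there is one more tool, called after ">>>" as name(argument=value, ...), one argument or row to a line, values as JSON. apply_moves: Moves the arm, as the interface text tells. Its arguments: {"type":"object","properties":{"moves":{"type":"array"},"newtons":{"type":"number"}},"required":["moves"]}

```bash
ls; mkdir -p pics
python3 - <<'E'
from station import env, eyes, job
import cv2,numpy as np
o=env.get_obs(); print(o)
for n in("scene","top"):
    c=eyes.camera(n); cv2.imwrite(f"pics/{n}0.png",c["frame"][:,:,::-1])
    print(n,c["vfov"],c["cx"],c["cy"],c["dist_coeffs"],c["R"],c["t"])
E
```

```text
pics
{'clock': 0.0, 'joints': array([-1.36256925,  0.33287131, -0.06472034,  1.46091039,  0.02160619,
        1.34986363, -0.08851408]), 'qvel': array([-0.00084215,  0.00093172, -0.00053288, -0.00234418, -0.00039416,
       -0.00055875, -0.0005484 ]), 'effort': array([-1.59555311e-04, -6.23262620e+01,  2.43900984e-02, -3.89900708e+01,
       -6.14214898e-02,  3.96958133e-02,  1.54916534e-04]), 'tool_pos': array([0.14294644, 0.60831561, 0.40396893]), 'ee_rot': array([ 0.0809407 ,  0.70243767, -0.08189769,  0.70236934]), 'force': array([ 0.14154707,  0.41891555, -0.24944431]), 'ft_torque': array([-0.01863203,  0.02686269, -0.00772884]), 'finger_gap': 1.0012134501872565}
scene 51.91613866474556 322.5775613218205 193.52619212015898 [-0.08668508  0.          0.          0.          0.        ] [[ 0.42574105  0.90470893 -0.01569417]
 [ 0.59361379 -0.29235122 -0.74976892]
 [-0.68291085  0.30989113 -0.66151361]] [-0.18725532 -0.18890781  1.7369394 ]
top 46.306498166686275 322.6084277048371 207.21202276241888 [-0.11420249  0.          0.          0.          0.        ] [[-0.04052116 -0.99915957  0.00618045]
 [-0.97661591  0.03829831 -0.21155285]
 [ 0.21113836 -0.0146083  -0.97734702]] [-0.02411875  0.50718801  1.49640213]
```

View pics/scene0.png

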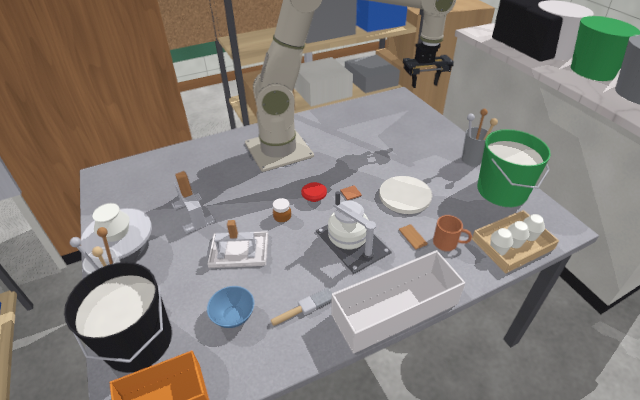

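View pics/top0.png

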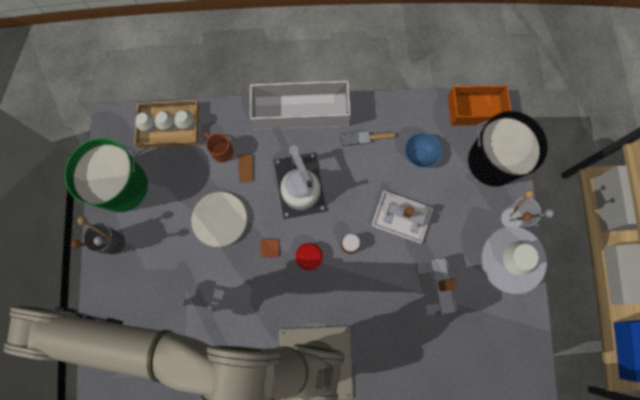

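```bash
cat > h.py <<'E'
import cv2,numpy as np
from station import env, eyes, job
def K(c):
    f=200/np.tan(np.radians(c["vfov"]/2)); return np.array([[f,0,c["cx"]],[0,f,c["cy"]],[0,0,1.]])
def ray(c,p):
    p=np.array(p,float).reshape(-1,1,2)
    u=cv2.undistortPoints(p,K(c),np.array(c["dist_coeffs"])).reshape(-1,2)
    R=np.array(c["R"]);t=np.array(c["t"])
    return -R.T@t,(np.c_[u,np.ones(len(u))]@R)
def onz(c,p,z):
    o,d=ray(c,p); z=np.broadcast_to(z,len(d)); return o+d*((z-o[2])/d[:,2])[:,None]
def proj(c,X):
    return cv2.projectPoints(np.array(X,float).reshape(-1,1,3),cv2.Rodrigues(np.array(c["R"]))[0],np.array(c["t"]),K(c),np.array(c["dist_coeffs"]))[0].reshape(-1,2)
def crop(c,x0,y0,x1,y1,s,fn):
    cv2.imwrite("pics/"+fn,cv2.resize(c["frame"][y0:y1,x0:x1,::-1],None,fx=s,fy=s,interpolation=cv2.INTER_CUBIC))
def tri(c1,p1,c2,p2):
    o1,d1=ray(c1,p1);o2,d2=ray(c2,p2);A=np.c_[d1[0],-d2[0]];s=np.linalg.lstsq(A,o2-o1,rcond=None)[0]
    a=o1+d1[0]*s[0];b=o2+d2[0]*s[1];return (a+b)/2,np.linalg.norm(a-b)
E
python3 - <<'E'
from h import *
s=eyes.camera("scene");t=eyes.camera("top")
crop(t,260,130,360,230,6,"t_stand.png");crop(t,365,170,475,250,7,"t_tray.png")
crop(s,310,180,400,275,6,"s_stand.png");crop(s,200,210,280,275,8,"s_tray.png")
E
```

```text
(no output)
```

View pics/t_stand.png

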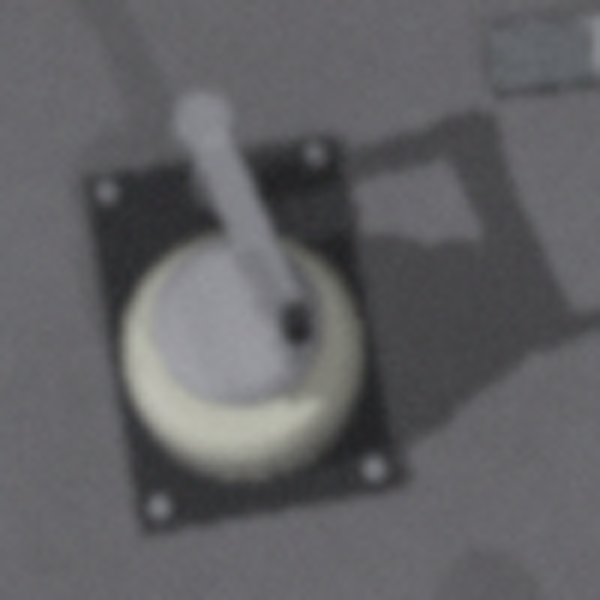

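View pics/t_tray.png

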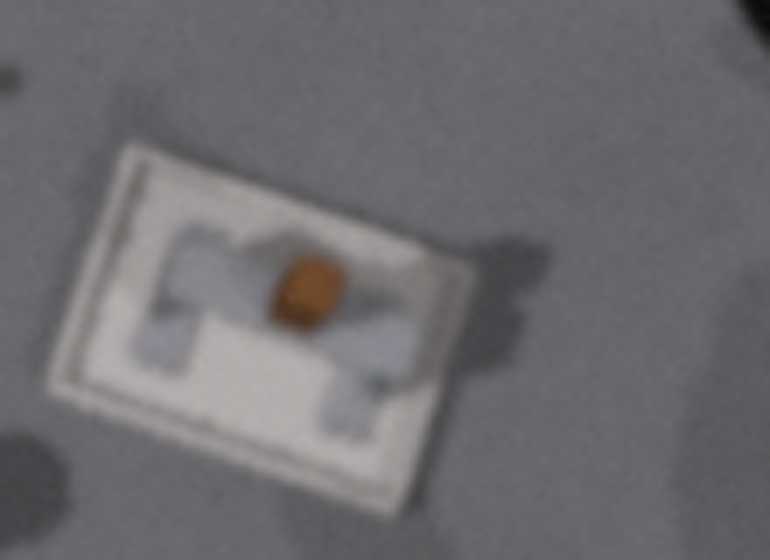

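View pics/s_stand.png

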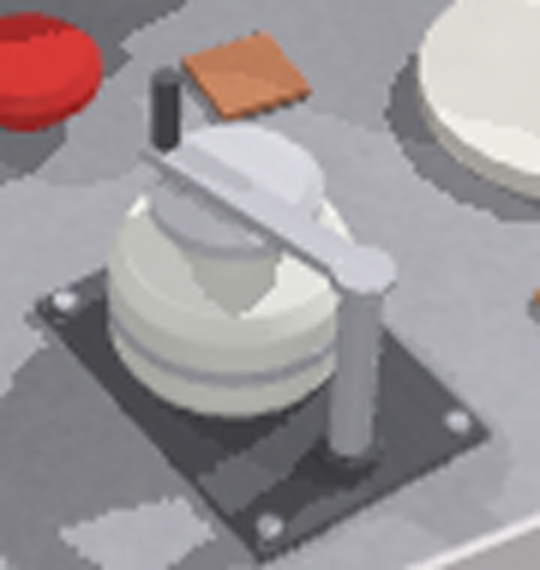

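View pics/s_tray.png

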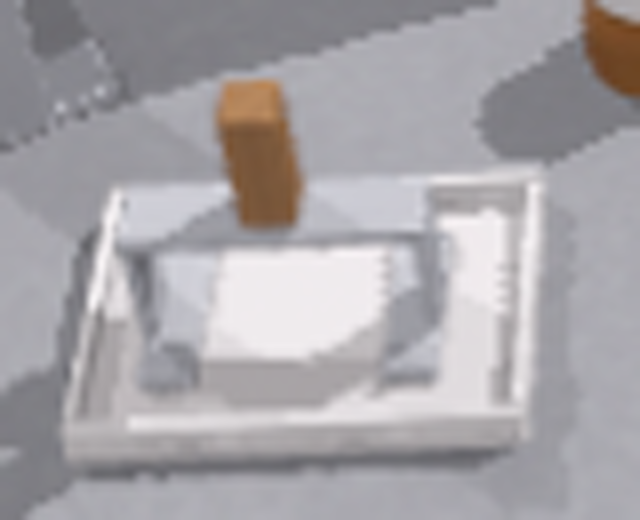

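Run:
```python
from h import *
s=eyes.camera("scene");t=eyes.camera("top")
print("cams",ray(s,[[0,0]])[0],ray(t,[[0,0]])[0])
T=lambda a,x,y,k:np.array(a)/k+[x,y]-0.5+0.5/k
def show(n,P):
    print(n,P.round(4).tolist())
pt=T([[85,178],[340,135],[408,480],[145,532]],260,130,6); P=onz(t,pt,.008); show("plate top",P)
print("c",P.mean(0),[np.linalg.norm(P[i]-P[(i+1)%4]) for i in range(4)])
ps=T([[35,305],[262,560],[490,435]],310,180,6); Q=onz(s,ps,.008); show("plate sc",Q); print("c",(Q[0]+Q[2])/2)
# bolts
b=T([[107,192],[316,154],[375,469],[159,507]],260,130,6);B=onz(t,b,.011);show("bolts",B);print(B.mean(0))
bs=T([[65,300],[269,524],[457,419]],310,180,6);B=onz(s,bs,.011);show("bolts s",B);print((B[0]+B[2])/2)
# tray corners z=18mm
p=T([[128,145],[473,265],[405,512],[50,388]],365,170,7);P=onz(t,p,.018);show("tray",P);print(P.mean(0),[np.linalg.norm(P[i]-P[(i+1)%4]) for i in range(4)])
p=T([[115,187],[541,172],[527,412],[68,432]],200,210,8);P=onz(s,p,.018);show("tray s",P);print(P.mean(0),[np.linalg.norm(P[i]-P[(i+1)%4]) for i in range(4)])
# stem top
g=T([[312,285]],365,170,7);show("stemtop t",onz(t,g,.130))
g2=T([[252,100]],200,210,8);show("stemtop s",onz(s,g2,.130)); print(tri(t,g,s,g2))
# hinge, pin top
print("hinge",tri(t,T([[203,115]],260,130,6),s,T([[363,270]],310,180,6)), onz(t,T([[203,115]],260,130,6),.149),onz(s,T([[363,270]],310,180,6),.149))
print("pin top",tri(t,T([[297,308]],260,130,6),s,T([[166,76]],310,180,6)), onz(t,T([[297,308]],260,130,6),.195),onz(s,T([[166,76]],310,180,6),.195))
# bat
for n,c in(("t",t),("s",s)):
    f=c["frame"].astype(int); 
    m=((f.min(2)>(120 if n=="t" else 170))&(f.max(2)-f.min(2)<45)).astype(np.uint8)
    box=(185,185,255,255) if n=="t" else (375,172,436,218)
    mm=np.zeros_like(m);mm[box[1]:box[3],box[0]:box[2]]=m[box[1]:box[3],box[0]:box[2]]
    k=max(cv2.findContours(mm,0,1)[0],key=cv2.contourArea)
    e=cv2.fitEllipse(k);print("bat",n,cv2.boundingRect(k),e,onz(c,[e[0]],.022))
crop(t,395,245,475,325,6,"t_big.png")
```

```text
cams [ 1.37803531 -0.42407799  1.00443303] [ 0.17840267 -0.02166303  1.56995029]
plate top [[0.6942, 0.119, 0.008], [0.7146, -0.0307, 0.008], [0.5069, -0.0616, 0.008], [0.4826, 0.0886, 0.008]]
c [0.59959612 0.02879906 0.008     ] [np.float64(0.1510724766888663), np.float64(0.21004358893936292), np.float64(0.15219002223255873), np.float64(0.21373828367851053)]
plate sc [[0.5069, -0.0578, 0.008], [0.7173, -0.0283, 0.008], [0.698, 0.1183, 0.008]]
c [0.60247067 0.03024749 0.008     ]
bolts [[0.6841, 0.106, 0.011], [0.7025, -0.0163, 0.011], [0.5134, -0.0431, 0.011], [0.4962, 0.0801, 0.011]]
[0.59904872 0.03168869 0.011     ]
bolts s [[0.5134, -0.0424, 0.011], [0.7008, -0.0155, 0.011], [0.683, 0.1069, 0.011]]
[0.59817555 0.03228177 0.011     ]
tray [[0.565, -0.2539, 0.018], [0.4982, -0.4193, 0.018], [0.3784, -0.3755, 0.018], [0.4458, -0.208, 0.018]]
[ 0.47185106 -0.31417048  0.018     ] [np.float64(0.178404477177859), np.float64(0.1275971719529062), np.float64(0.1805951128863962), np.float64(0.12769030319221789)]
tray s [[0.3792, -0.369, 0.018], [0.4485, -0.2061, 0.018], [0.5663, -0.2537, 
[... 322 characters left out ...]
, np.float64(0.00020280976722967996))
hinge (array([0.67975182, 0.04218896, 0.150052  ]), np.float64(0.0010526465507465586)) [[0.68035982 0.04271722 0.149     ]] [[0.67876486 0.04223512 0.149     ]]
pin top (array([ 0.55846563, -0.00425266,  0.19690057]), np.float64(0.00030349307301515236)) [[ 0.55893177 -0.00436931  0.195     ]] [[ 0.55657468 -0.00311503  0.195     ]]
bat t (191, 192, 56, 55) ((218.05955505371094, 219.02268981933594), (52.28746032714844, 56.414005279541016), 50.24141311645508) [[0.485822   0.31028205 0.022     ]]
bat s (375, 172, 61, 39) ((406.28338623046875, 188.57029724121094), (41.03791427612305, 61.40813446044922), 95.37255096435547) [[0.47443322 0.32279429 0.022     ]]
```

Run:
```python
from h import *
from scipy.spatial.transform import Rotation as R
s=eyes.camera("scene");t=eyes.camera("top")
crop(t,180,180,290,270,6,"t_bat.png");crop(s,365,165,445,225,8,"s_bat.png")
T=lambda a,x,y,k:np.array(a)/k+[x,y]-0.5+0.5/k
print("lid", onz(t,T([[237,320]],260,130,6),.122))
# predicted circles check
def circ(cx,cy,z,r): 
    a=np.linspace(0,2*np.pi,60); return np.c_[cx+r*np.cos(a),cy+r*np.sin(a),0*a+z]
for n,c,(x0,y0,x1,y1) in(("t",t,(260,130,360,230)),("s",s,(310,180,400,275))):
    im=cv2.resize(c["frame"][y0:y1,x0:x1,::-1],None,fx=6,fy=6,interpolation=cv2.INTER_CUBIC)
    for (z,r,col) in((.122,.046,(0,0,255)),(.112,.046,(0,255,0)),(.008,.066,(255,0,0))):
        p=(proj(c,circ(.5747,.0275,z,r))-[x0,y0]+.5)*6
        cv2.polylines(im,[p.astype(int)],True,col,1)
    cv2.imwrite(f"pics/{n}_chk.png",im)
r=R.from_quat(env.get_obs()["ee_rot"]).as_matrix();print(r)
```

```text
lid [[0.57375672 0.02880014 0.122     ]]
[[-3.29442791e-05  2.28781099e-01  9.73477893e-01]
 [-5.89612063e-05  9.73477891e-01 -2.28781100e-01]
 [-9.99999998e-01 -6.49344593e-05 -1.85813178e-05]]
```

View pics/t_chk.png

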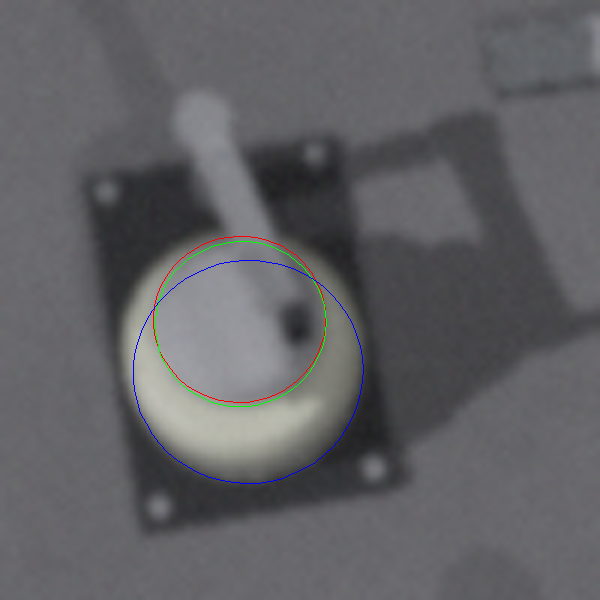

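View pics/s_chk.png

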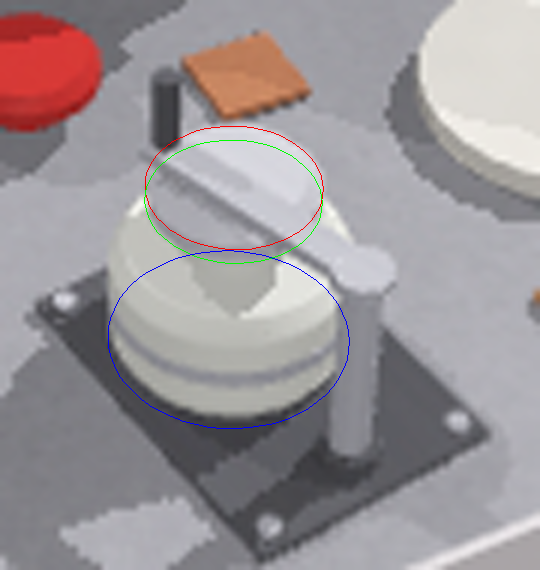

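View pics/t_bat.png

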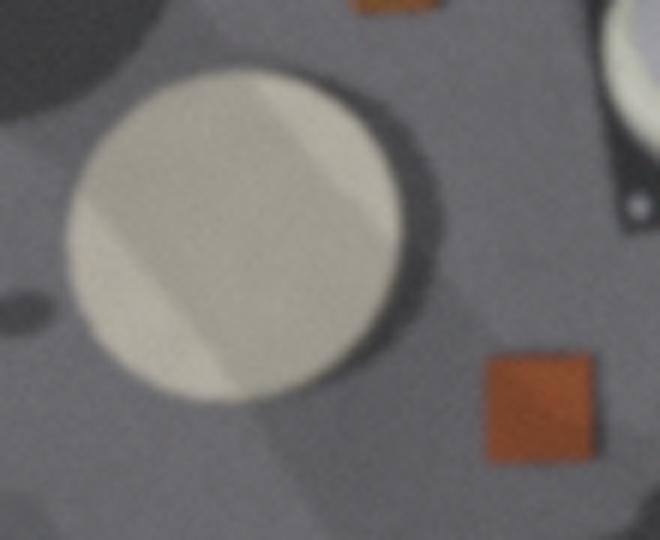

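View pics/s_bat.png

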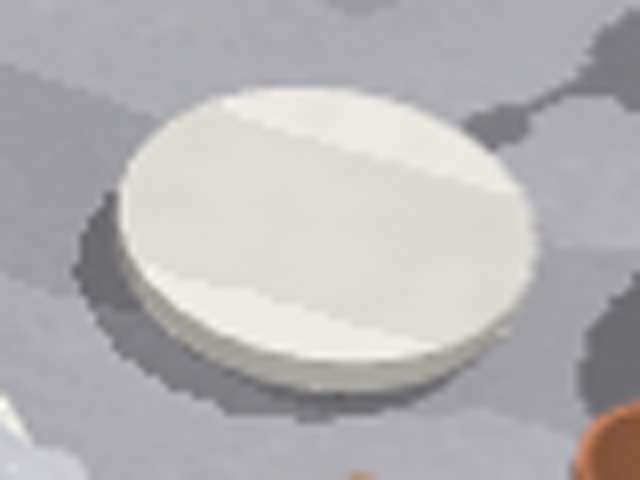

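```bash
cat >> h.py <<'E'
from scipy.spatial.transform import Rotation as Ro
def goto(x,y,z,yaw):
    "grasp-point target, jaw yaw deg -> offset mm in current tool axes, twist deg"
    o=env.get_obs();r=Ro.from_quat(o["ee_rot"]).as_matrix();p=o["tool_pos"]+0.164*r[:,0]
    cy=np.degrees(np.arctan2(r[1,1],r[0,1]))
    print("t",round(o["clock"],2),"grasp",p.round(4),"yaw",round(cy,2),"axes x",r[:,0].round(3),"F",o["force"].round(1),"gap",round(o["finger_gap"],3))
    print("offset mm",((np.array([x,y,z])-p)@r*1000).round(1),"twist",round(-(yaw-cy),1), "joints",o["joints"].round(2))
E
python3 - <<'E'
from h import *
s=eyes.camera("scene");t=eyes.camera("top")
T=lambda a,x,y,k:np.array(a)/k+[x,y]-0.5+0.5/k
print("bat",onz(t,T([[235,236]],180,180,6),.022),onz(s,T([[328,224]],365,165,8),.022))
goto(.5585,-.0043,.240,-66.5)
E
```

```text
bat [[0.48609768 0.30792615 0.022     ]] [[0.49182191 0.30797982 0.022     ]]
t 0.5 grasp [0.143  0.6084 0.2408] yaw 76.78 axes x [ 0.  0. -1.] F [-0.5  1.1 -0.2] gap 1.0
offset mm [   0.7 -501.4  544.7] twist 143.3 joints [-1.36  0.33 -0.06  1.46  0.02  1.35 -0.09]
```

>>> apply_moves(
  moves=[
    {"gripper": 1, "offset": [0, -25, 27], "twist": 0},
    {"gripper": 1, "offset": [0, -25, 27], "twist": 0},
    {"gripper": 1, "offset": [0, -25, 27], "twist": 0},
    {"gripper": 1, "offset": [0, -25, 27], "twist": 0},
    {"gripper": 1, "offset": [0, -25, 27], "twist": 0},
    {"gripper": 1, "offset": [0, -25, 27], "twist": 0},
    {"gripper": 1, "offset": [0, -25, 27], "twist": 0},
    {"gripper": 1, "offset": [0, -25, 27], "twist": 0},
    {"gripper": 1, "offset": [0, -25, 27], "twist": 0},
    {"gripper": 1, "offset": [0, -25, 27], "twist": 0},
  ],
)

```text
clock: 1.33
tool_pos: [0.3493, 0.3015, 0.405]
ee_rot: [0.082, 0.702, -0.081, 0.702]
force: [0.6, 0.5, -0.2]
finger_gap: 1.0
```

>>> apply_moves(
  moves=[
    {"gripper": 1, "offset": [0, -25, 27], "twist": 0},
    {"gripper": 1, "offset": [0, -25, 27], "twist": 0},
    {"gripper": 1, "offset": [0, -25, 27], "twist": 0},
    {"gripper": 1, "offset": [0, -25, 27], "twist": 0},
    {"gripper": 1, "offset": [0, -25, 27], "twist": 0},
    {"gripper": 1, "offset": [0, -25, 27], "twist": 0},
    {"gripper": 1, "offset": [0, -25, 27], "twist": 0},
    {"gripper": 1, "offset": [0, -25, 27], "twist": 0},
    {"gripper": 1, "offset": [0, -20, 22], "twist": 0},
    {"gripper": 1, "offset": [0, -5, 5], "twist": 0},
  ],
)

```text
clock: 2.17
tool_pos: [0.5353, 0.0238, 0.405]
ee_rot: [0.083, 0.702, -0.084, 0.703]
force: [-0.3, 0.1, -0.6]
finger_gap: 1.0
```

>>> apply_moves(
  moves=[
    {"gripper": 1, "offset": [0, 0, 0], "twist": 7},
    {"gripper": 1, "offset": [0, 0, 0], "twist": 7},
    {"gripper": 1, "offset": [0, 0, 0], "twist": 7},
    {"gripper": 1, "offset": [0, 0, 0], "twist": 7},
    {"gripper": 1, "offset": [0, 0, 0], "twist": 7},
    {"gripper": 1, "offset": [0, 0, 0], "twist": 7},
    {"gripper": 1, "offset": [0, 0, 0], "twist": 7},
    {"gripper": 1, "offset": [0, 0, 0], "twist": 7},
    {"gripper": 1, "offset": [0, 0, 0], "twist": 7},
    {"gripper": 1, "offset": [0, 0, 0], "twist": 7},
  ],
)

```text
clock: 3.0
tool_pos: [0.5336, 0.0291, 0.4048]
ee_rot: [0.471, 0.527, -0.471, 0.527]
force: [0.1, 0.4, 0.0]
finger_gap: 0.999
```

>>> apply_moves(
  moves=[
    {"gripper": 1, "offset": [0, 0, 0], "twist": 7},
    {"gripper": 1, "offset": [0, 0, 0], "twist": 7},
    {"gripper": 1, "offset": [0, 0, 0], "twist": 7},
    {"gripper": 1, "offset": [0, 0, 0], "twist": 7},
    {"gripper": 1, "offset": [0, 0, 0], "twist": 7},
    {"gripper": 1, "offset": [0, 0, 0], "twist": 7},
    {"gripper": 1, "offset": [0, 0, 0], "twist": 7},
    {"gripper": 1, "offset": [0, 0, 0], "twist": 7},
    {"gripper": 1, "offset": [0, 0, 0], "twist": 7},
    {"gripper": 1, "offset": [0, 0, 0], "twist": 3},
  ],
)

```text
clock: 3.83
tool_pos: [0.5336, 0.0291, 0.4048]
ee_rot: [0.682, 0.186, -0.682, 0.185]
force: [-0.4, -0.4, 0.8]
finger_gap: 0.998
```

Run:
```python
from h import *
goto(.5585,-.0043,.177,-66.5)
```

```text
t 3.83 grasp [0.5336 0.0292 0.2408] yaw -59.6 axes x [ 0.  0. -1.] F [-0.4 -0.4  0.8] gap 0.998
offset mm [63.8 41.5 -4.6] twist 6.9 joints [-0.81  0.14  0.74  1.73 -0.1   1.3  -1.09]
```

>>> apply_moves(
  moves=[
    {"gripper": 1, "offset": [0, 14, -1.5], "twist": 0},
    {"gripper": 1, "offset": [0, 14, -1.5], "twist": 0},
    {"gripper": 1, "offset": [0, 13.5, -1.6], "twist": 0},
    {"gripper": 1, "offset": [0, 0, 0], "twist": 6.9},
    {"gripper": 1, "offset": [0, 0, 0], "twist": 0},
    {"gripper": 1, "offset": [16, 0, 0], "twist": 0},
    {"gripper": 1, "offset": [16, 0, 0], "twist": 0},
    {"gripper": 1, "offset": [16, 0, 0], "twist": 0},
    {"gripper": 1, "offset": [16, 0, 0], "twist": 0},
    {"gripper": 0.35, "offset": [0, 0, 0], "twist": 0},
  ],
  newtons=8,
)

```text
clock: 4.67
tool_pos: [0.5578, -0.0036, 0.338]
ee_rot: [-0.69, -0.148, 0.693, -0.147]
force: [-0.8, -0.4, -0.5]
finger_gap: 0.975
```

Run:
```python
from h import *
goto(.5585,-.0043,.177,-66.5)
s=eyes.camera("scene");crop(s,280,100,420,240,4,"s1.png")
```

```text
t 4.67 grasp [ 0.5571 -0.0036  0.174 ] yaw -65.89 axes x [-0.004 -0.    -1.   ] F [-0.8 -0.4 -0.5] gap 0.975
offset mm [-3.   1.2 -1. ] twist 0.6 joints [-0.72  0.28  0.76  1.76 -0.21  1.19 -1.05]
```

View pics/s1.png

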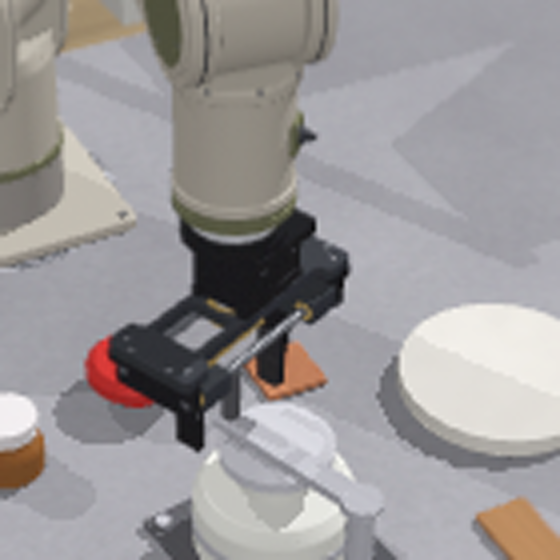

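>>> apply_moves(
  moves=[
    {"gripper": 0.35, "offset": [0, 0, 0], "twist": 0},
    {"gripper": 0.35, "offset": [0, 0, 0], "twist": 0},
    {"gripper": 0.35, "offset": [0, 0, 0], "twist": 0},
    {"gripper": 0.35, "offset": [0, 5.7, 0], "twist": -2.5},
    {"gripper": 0.35, "offset": [0, 11.3, 0], "twist": -5},
    {"gripper": 0.35, "offset": [0, 11.3, 0], "twist": -5},
    {"gripper": 0.35, "offset": [0, 11.3, 0], "twist": -5},
    {"gripper": 0.35, "offset": [0, 11.3, 0], "twist": -5},
    {"gripper": 0.35, "offset": [0, 11.3, 0], "twist": -5},
    {"gripper": 0.35, "offset": [0, 11.3, 0], "twist": -5},
  ],
)

```text
clock: 5.55
tool_pos: [0.6036, -0.0625, 0.3414]
ee_rot: [0.623, 0.336, -0.622, 0.335]
force: [-0.6, 0.5, -0.2]
finger_gap: 0.355
```

Run:
```python
from h import *
goto(.7,-.086,.177,10)
o=env.get_obs();r=Ro.from_quat(o["ee_rot"]).as_matrix();p=o["tool_pos"]+0.164*r[:,0];print(np.linalg.norm(p[:2]-[.6795,.0422]),np.degrees(np.arctan2(*(p[:2]-[.6795,.0422])[::-1])))
```

```text
t 5.55 grasp [ 0.6037 -0.0624  0.1774] yaw -33.35 axes x [ 0.001  0.    -1.   ] F [-0.6  0.5 -0.2] gap 0.355
offset mm [  0.5  93.4 -33.2] twist -43.4 joints [-0.5   0.38  0.67  1.63 -0.25  1.22 -0.36]
0.1291266452742858 -125.92183741131642
```

>>> apply_moves(
  moves=[
    {"gripper": 0.35, "offset": [0, 11.3, 0], "twist": -5},
    {"gripper": 0.35, "offset": [0, 11.3, 0], "twist": -5},
    {"gripper": 0.35, "offset": [0, 11.3, 0], "twist": -5},
    {"gripper": 0.35, "offset": [0, 11.3, 0], "twist": -5},
    {"gripper": 0.35, "offset": [0, 11.3, 0], "twist": -5},
    {"gripper": 0.35, "offset": [0, 11.3, 0], "twist": -5},
    {"gripper": 0.35, "offset": [0, 11.3, 0], "twist": -5},
    {"gripper": 0.35, "offset": [0, 11.3, 0], "twist": -5},
    {"gripper": 0.35, "offset": [0, 11.3, 0], "twist": -5},
    {"gripper": 0.35, "offset": [0, 11.3, 0], "twist": -5},
  ],
)

```text
clock: 6.38
tool_pos: [0.7112, -0.0833, 0.3413]
ee_rot: [0.423, 0.567, -0.422, 0.567]
force: [-1.1, 0.7, 0.5]
finger_gap: 0.35
```

Run:
```python
from h import *
goto(.47,-.3165,.24,-22)
o=env.get_obs();r=Ro.from_quat(o["ee_rot"]).as_matrix();p=o["tool_pos"]+0.164*r[:,0];print(np.linalg.norm(p[:2]-[.6795,.0422]),np.degrees(np.arctan2(*(p[:2]-[.6795,.0422])[::-1])))
s=eyes.camera("scene");crop(s,280,140,440,270,4,"s2.png")
```

```text
t 6.38 grasp [ 0.7113 -0.0832  0.1773] yaw 16.63 axes x [ 0.  0. -1.] F [-1.1  0.7  0.5] gap 0.35
offset mm [ -62.8 -297.9  154.4] twist 38.6 joints [-0.25  0.6   0.47  1.28 -0.27  1.32  0.51]
0.12939842909184934 -75.78755150949402
```

View pics/s2.png

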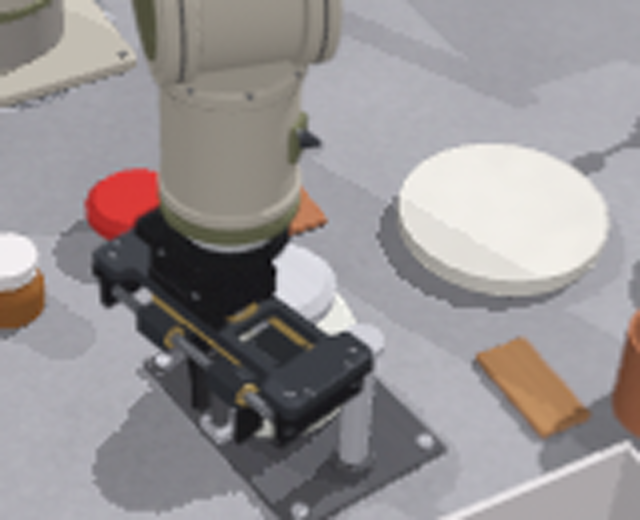

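>>> apply_moves(
  moves=[
    {"gripper": 0.6, "offset": [0, 0, 0], "twist": 0},
    {"gripper": 0.6, "offset": [0, 0, 0], "twist": 0},
    {"gripper": 0.6, "offset": [-30, 0, 0], "twist": 0},
    {"gripper": 0.6, "offset": [-33, 0, 0], "twist": 0},
    {"gripper": 1, "offset": [0, -15, 8], "twist": 0},
    {"gripper": 1, "offset": [0, -30, 15], "twist": 0},
    {"gripper": 1, "offset": [0, -33, 17], "twist": 0},
    {"gripper": 1, "offset": [0, -33, 17], "twist": 0},
    {"gripper": 1, "offset": [0, -33, 17], "twist": 0},
    {"gripper": 1, "offset": [0, -33, 17], "twist": 0},
  ],
)

```text
clock: 7.27
tool_pos: [0.5643, -0.2215, 0.4041]
ee_rot: [0.425, 0.565, -0.424, 0.566]
force: [-0.3, -0.6, 0.7]
finger_gap: 0.95
```

>>> apply_moves(
  moves=[
    {"gripper": 1, "offset": [0, -33, 17], "twist": 0},
    {"gripper": 1, "offset": [0, -33, 17], "twist": 0},
    {"gripper": 1, "offset": [0, -30, 16], "twist": 0},
    {"gripper": 1, "offset": [0, -22, 12], "twist": 0},
    {"gripper": 1, "offset": [0, -3, 2], "twist": 7},
    {"gripper": 1, "offset": [0, 0, 0], "twist": 7},
    {"gripper": 1, "offset": [0, 0, 0], "twist": 7},
    {"gripper": 1, "offset": [0, 0, 0], "twist": 7},
    {"gripper": 1, "offset": [0, 0, 0], "twist": 7},
    {"gripper": 1, "offset": [0, 0, 0], "twist": 3.5},
  ],
)

```text
clock: 8.1
tool_pos: [0.4676, -0.3159, 0.4039]
ee_rot: [0.589, 0.392, -0.588, 0.392]
force: [0.6, 0.4, -0.3]
finger_gap: 1.002
```

Run:
```python
from h import *
goto(.47,-.3165,.102,-22)
s=eyes.camera("scene");t=eyes.camera("top")
crop(s,310,180,400,275,6,"s3.png");crop(s,200,130,300,275,4,"s3b.png")
```

```text
t 8.1 grasp [ 0.4678 -0.3158  0.2399] yaw -22.7 axes x [ 0.001  0.001 -1.   ] F [ 0.6  0.4 -0.3] gap 1.002
offset mm [ 1.379e+02  2.300e+00 -1.000e-01] twist -0.7 joints [-0.1   0.23  0.72  1.66 -0.15  1.31  0.25]
```

View pics/s3.png

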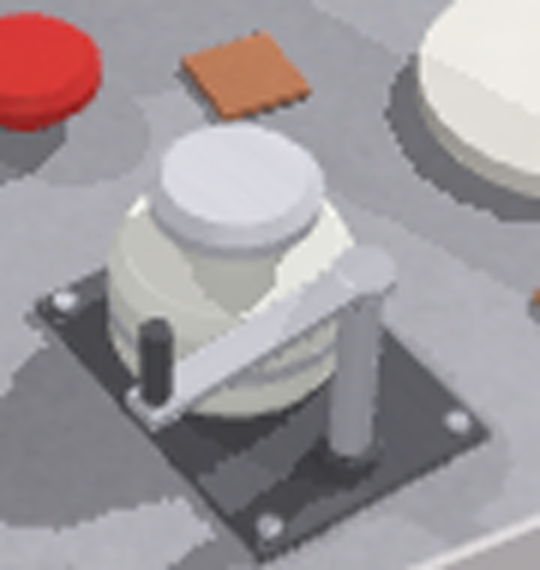

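View pics/s3b.png

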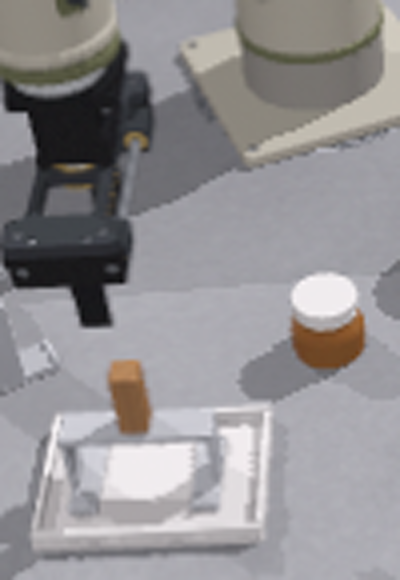

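Run:
```python
from h import *
s=eyes.camera("scene");t=eyes.camera("top")
print("big stem",onz(t,[[447,284]],.15))
T=lambda a,x,y,k:np.array(a)/k+[x,y]-0.5+0.5/k
p=onz(s,T([[155,325]],310,180,6),.195)[0];d=p[:2]-[.6795,.0422];print(p,np.linalg.norm(d),np.arctan2(d[1],d[0])+np.pi-.141)
```

```text
big stem [[ 0.23183648 -0.41086919  0.15      ]]
[ 0.70513935 -0.08341364  0.195     ] 0.12820359406352633 1.6311433260560957
```

>>> apply_moves(
  moves=[
    {"gripper": 1, "offset": [0, 2.3, 0], "twist": -0.7},
    {"gripper": 1, "offset": [20, 0, 0], "twist": 0},
    {"gripper": 1, "offset": [25, 0, 0], "twist": 0},
    {"gripper": 1, "offset": [25, 0, 0], "twist": 0},
    {"gripper": 1, "offset": [25, 0, 0], "twist": 0},
    {"gripper": 1, "offset": [20, 0, 0], "twist": 0},
    {"gripper": 1, "offset": [15, 0, 0], "twist": 0},
    {"gripper": 1, "offset": [8, 0, 0], "twist": 0},
    {"gripper": 1, "offset": [0, 0, 0], "twist": 0},
    {"gripper": 0.5, "offset": [0, 0, 0], "twist": 0},
  ],
  newtons=50,
)

```text
clock: 9.13
tool_pos: [0.4707, -0.317, 0.2661]
ee_rot: [-0.584, -0.398, 0.584, -0.399]
force: [-0.1, -0.3, 0.4]
finger_gap: 0.973
```

Run:
```python
from h import *
goto(.47,-.3165,.102,-22)
s=eyes.camera("scene");t=eyes.camera("top")
crop(s,190,130,290,275,4,"s4.png");crop(t,350,170,470,300,4,"t4.png")
```

```text
t 9.13 grasp [ 0.4707 -0.317   0.1021] yaw -21.4 axes x [ 0. -0. -1.] F [-0.1 -0.3  0.4] gap 0.973
offset mm [ 0.1 -0.8 -0.2] twist 0.6 joints [-0.04  0.38  0.67  1.81 -0.27  1.05  0.35]
```

View pics/s4.png

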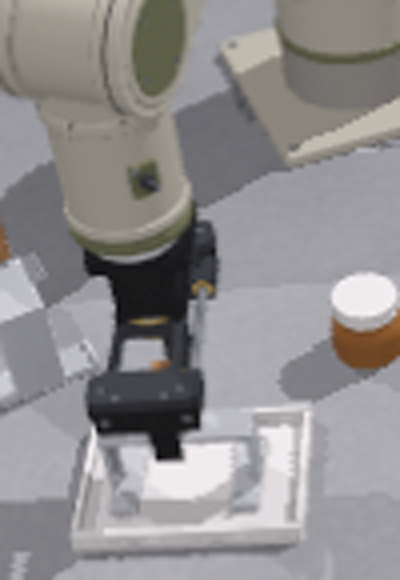

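View pics/t4.png

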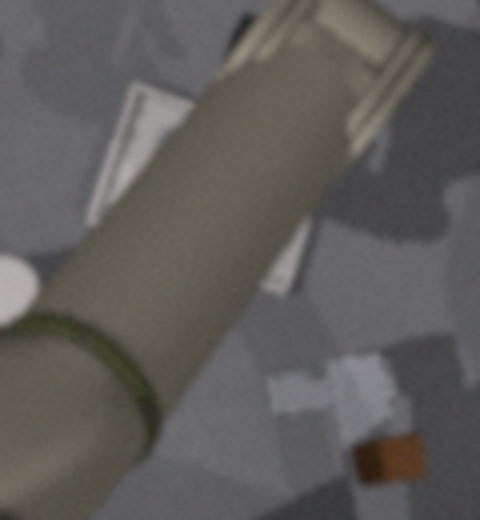

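>>> apply_moves(
  moves=[
    {"gripper": 0.4, "offset": [0, 0, 0], "twist": 0},
    {"gripper": 0.35, "offset": [0, 0, 0], "twist": 0},
    {"gripper": 0.3, "offset": [0, 0, 0], "twist": 0},
    {"gripper": 0.2, "offset": [0, 0, 0], "twist": 0},
    {"gripper": 0, "offset": [0, 0, 0], "twist": 0},
    {"gripper": 0, "offset": [0, 0, 0], "twist": 0},
    {"gripper": 0, "offset": [0, 0, 0], "twist": 0},
    {"gripper": 0, "offset": [0, 0, 0], "twist": 0},
    {"gripper": 0, "offset": [0, 0, 0], "twist": 0},
    {"gripper": 0, "offset": [0, 0, 0], "twist": 0},
  ],
  newtons=55,
)

```text
clock: 10.07
tool_pos: [0.4705, -0.3167, 0.2655]
ee_rot: [-0.584, -0.399, 0.584, -0.398]
force: [0.7, 0.1, -2.4]
finger_gap: 0.271
```

>>> apply_moves(
  moves=[
    {"gripper": 0, "offset": [-3, 0, 0], "twist": 0},
    {"gripper": 0, "offset": [-6, 0, 0], "twist": 0},
    {"gripper": 0, "offset": [-12, 0, 0], "twist": 0},
    {"gripper": 0, "offset": [-20, 0, 0], "twist": 0},
    {"gripper": 0, "offset": [-20, 0, 0], "twist": 0},
    {"gripper": 0, "offset": [-20, 0, 0], "twist": 0},
    {"gripper": 0, "offset": [-20, 0, 0], "twist": 0},
    {"gripper": 0, "offset": [-10, 0, 0], "twist": 0},
    {"gripper": 0, "offset": [0, 0, 0], "twist": 0},
    {"gripper": 0, "offset": [0, 0, 0], "twist": 0},
  ],
)

```text
clock: 10.9
tool_pos: [0.4706, -0.3167, 0.3769]
ee_rot: [0.584, 0.398, -0.584, 0.399]
force: [-0.8, 0.1, -2.7]
finger_gap: 0.269
```

Run:
```python
from h import *
goto(.4554,.0115,.189,8.1)
s=eyes.camera("scene");t=eyes.camera("top")
crop(s,190,100,290,275,4,"s5.png")
```

```text
t 10.9 grasp [ 0.4708 -0.3167  0.2129] yaw -21.41 axes x [ 0.001  0.    -1.   ] F [-0.8  0.1 -2.7] gap 0.269
offset mm [  23.9 -134.1 -299.9] twist -29.5 joints [-0.09  0.26  0.71  1.69 -0.17  1.26  0.28]
```

View pics/s5.png

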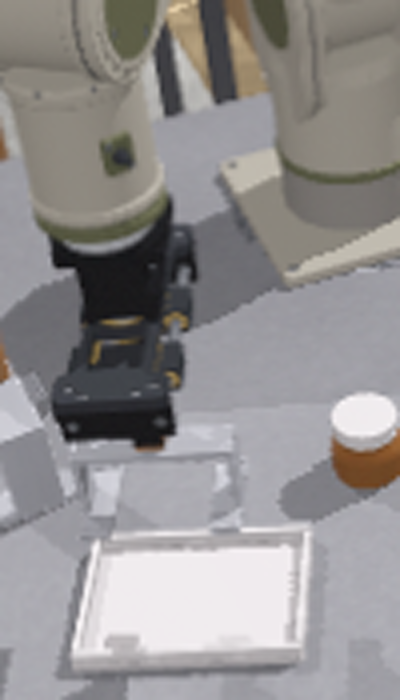

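>>> apply_moves(
  moves=[
    {"gripper": 0, "offset": [0, -6, -14], "twist": 0},
    {"gripper": 0, "offset": [0, -12, -26], "twist": 0},
    {"gripper": 0, "offset": [0, -13, -30], "twist": 0},
    {"gripper": 0, "offset": [0, -13, -30], "twist": 0},
    {"gripper": 0, "offset": [0, -13, -30], "twist": 0},
    {"gripper": 0, "offset": [0, -13, -30], "twist": 0},
    {"gripper": 0, "offset": [0, -13, -30], "twist": 0},
    {"gripper": 0, "offset": [0, -13, -30], "twist": 0},
    {"gripper": 0, "offset": [0, -13, -30], "twist": 0},
    {"gripper": 0, "offset": [0, -13, -26], "twist": 0},
  ],
)

```text
clock: 11.83
tool_pos: [0.4573, -0.0131, 0.3757]
ee_rot: [-0.584, -0.399, 0.585, -0.398]
force: [0.2, -0.4, -2.3]
finger_gap: 0.274
```

>>> apply_moves(
  moves=[
    {"gripper": 0, "offset": [0, -10, -17], "twist": 0},
    {"gripper": 0, "offset": [0, -2, -7], "twist": 0},
    {"gripper": 0, "offset": [0, 0, 0], "twist": -3},
    {"gripper": 0, "offset": [0, 0, 0], "twist": -6},
    {"gripper": 0, "offset": [0, 0, 0], "twist": -6},
    {"gripper": 0, "offset": [0, 0, 0], "twist": -6},
    {"gripper": 0, "offset": [0, 0, 0], "twist": -6},
    {"gripper": 0, "offset": [0, 0, 0], "twist": -2.5},
    {"gripper": 0, "offset": [0, 0, 0], "twist": 0},
    {"gripper": 0, "offset": [0, 0, 0], "twist": 0},
  ],
)

```text
clock: 12.67
tool_pos: [0.4554, 0.011, 0.3761]
ee_rot: [0.464, 0.534, -0.465, 0.533]
force: [0.4, -0.5, -1.6]
finger_gap: 0.271
```

Run:
```python
from h import *
goto(.4559,.0106,.189,8.1)
```

```text
t 12.67 grasp [0.4552 0.0109 0.2121] yaw 7.93 axes x [-0.001 -0.    -1.   ] F [ 0.4 -0.5 -1.6] gap 0.271
offset mm [23.1  0.6  0.4] twist -0.2 joints [-0.55 -0.05  0.41  1.95  0.02  1.24 -0.  ]
```

>>> apply_moves(
  moves=[
    {"gripper": 0, "offset": [4, 0, 0.4], "twist": 0},
    {"gripper": 0, "offset": [8, 0, 0], "twist": 0},
    {"gripper": 0, "offset": [8, 0, 0], "twist": 0},
    {"gripper": 0, "offset": [3, 0, 0], "twist": 0},
    {"gripper": 0, "offset": [0, 0, 0], "twist": 0},
    {"gripper": 0, "offset": [0, 8, 0], "twist": 0},
    {"gripper": 0, "offset": [0, 12, 0], "twist": 0},
    {"gripper": 0, "offset": [0, 12, 0], "twist": 0},
    {"gripper": 0, "offset": [0, 0, 0], "twist": 0},
    {"gripper": 0, "offset": [0, 0, 0], "twist": 0},
  ],
)

```text
clock: 13.5
tool_pos: [0.4877, 0.0157, 0.3537]
ee_rot: [0.463, 0.534, -0.464, 0.534]
force: [-0.1, 0.1, -2.4]
finger_gap: 0.277
```

Run:
```python
from h import *
goto(.5747,.0275,.189,8.1)
s=eyes.camera("scene");t=eyes.camera("top")
crop(s,290,120,400,270,5,"s6.png");crop(t,260,130,360,270,4,"t6.png")
```

```text
t 13.5 grasp [0.4877 0.0157 0.1897] yaw 8.08 axes x [-0. -0. -1.] F [-0.1  0.1 -2.4] gap 0.277
offset mm [ 0.7 87.8  0.5] twist -0.0 joints [-0.54  0.06  0.43  1.9  -0.02  1.19  0.04]
```

View pics/s6.png

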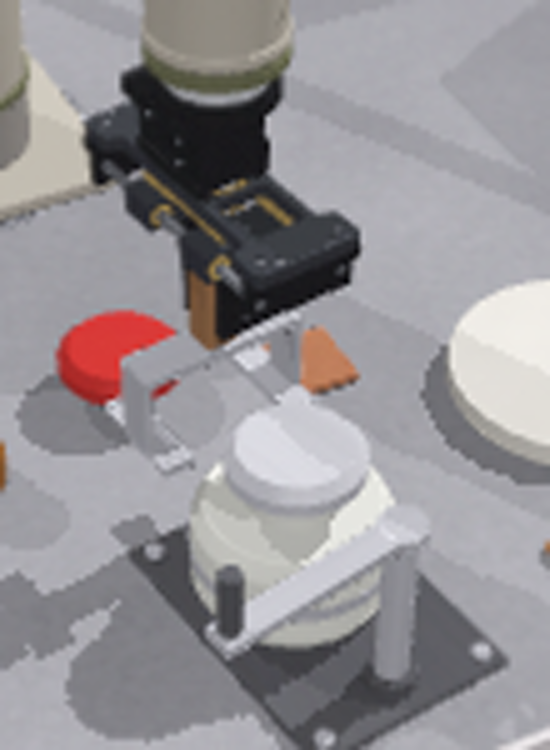

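View pics/t6.png

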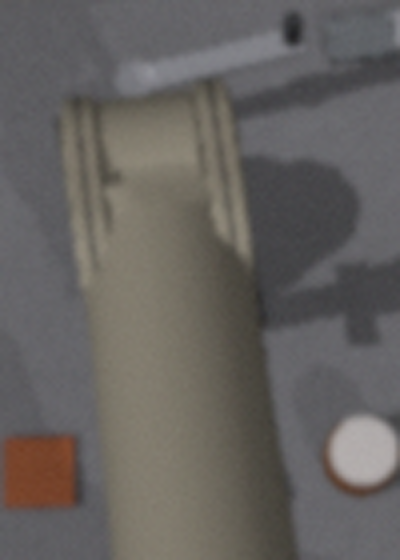

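```bash
cat >> h.py <<'E'
def overlay(fn,box,k,dz=0.0955,lid=None):
    o=env.get_obs();r=Ro.from_quat(o["ee_rot"]).as_matrix();p=o["tool_pos"]+0.164*r[:,0]
    ex=r[:,1]*[1,1,0];ey=np.array([-ex[1],ex[0],0]);org=p-[0,0,dz]
    c=eyes.camera("scene");x0,y0,x1,y1=box
    im=cv2.resize(c["frame"][y0:y1,x0:x1,::-1],None,fx=k,fy=k,interpolation=cv2.INTER_CUBIC)
    def pl(L,col):
        q=(proj(c,[org+a*ex+b*ey+[0,0,z] for a,b,z in L])-[x0,y0]+.5)*k
        cv2.polylines(im,[q.round().astype(int)],True,col,1)
    for sg in(1,-1):
        pl([(-.037,sg*.037,.006),(.037,sg*.037,.006),(.037,sg*.060,.006),(-.037,sg*.060,.006)],(0,0,255))
    pl([(0,-.06,0),(0,.06,0),(0,.06,.064),(0,-.06,.064)],(0,255,0))
    cv2.imwrite("pics/"+fn,im)
E
python3 - <<'E'
from h import *
overlay("o6.png",(290,160,380,240),8)
E
```

```text
(no output)
```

View pics/o6.png

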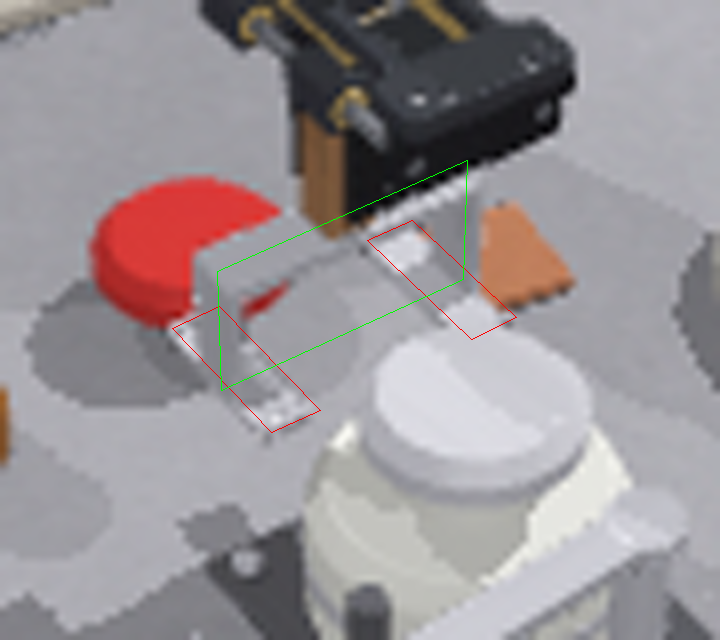

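Run:
```python
from h import *
overlay("o7.png",(308,183,360,218),15)
s=eyes.camera("scene");crop(s,308,183,360,218,15,"o7r.png")
```

```text
(no output)
```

View pics/o7.png

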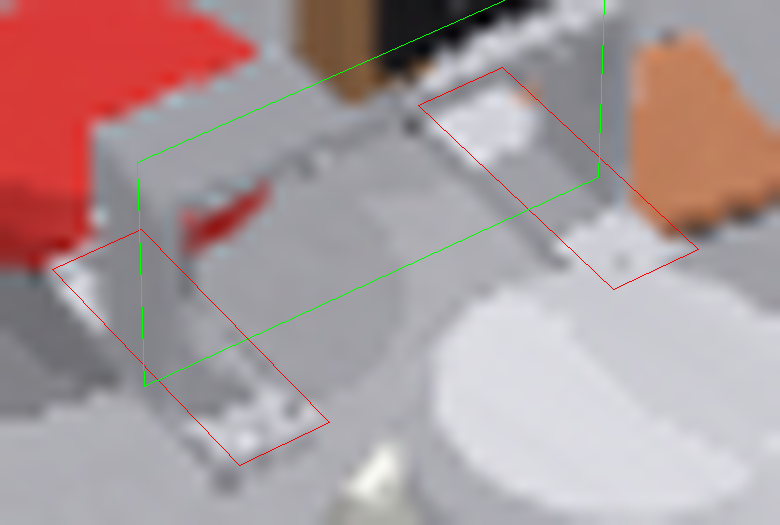

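View pics/o7r.png

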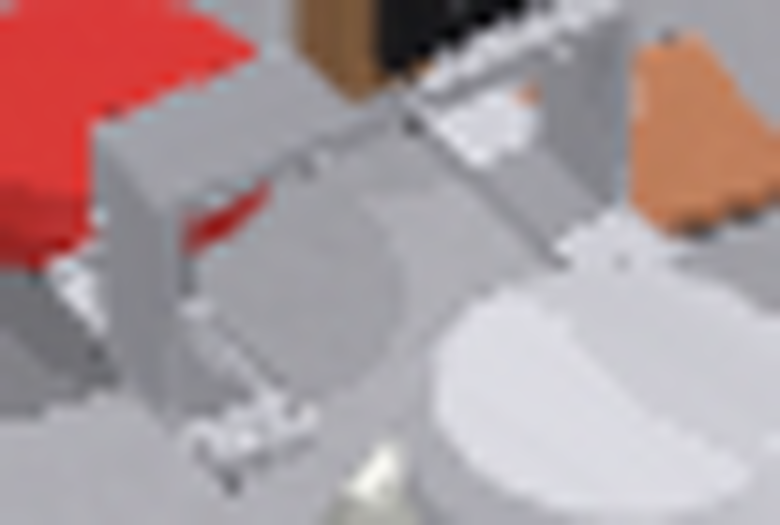

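>>> apply_moves(
  moves=[
    {"gripper": 0, "offset": [0, 0, -1.5], "twist": 0},
    {"gripper": 0, "offset": [0, 4, 0], "twist": 0},
    {"gripper": 0, "offset": [0, 6, 0], "twist": 0},
    {"gripper": 0, "offset": [0, 6, 0], "twist": 0},
    {"gripper": 0, "offset": [0, 6, 0], "twist": 0},
    {"gripper": 0, "offset": [0, 6, 0], "twist": 0},
    {"gripper": 0, "offset": [0, 6, 0], "twist": 0},
    {"gripper": 0, "offset": [0, 6, 0], "twist": 0},
    {"gripper": 0, "offset": [0, 4, 0], "twist": 0},
    {"gripper": 0, "offset": [0, 0, 0], "twist": 0},
  ],
)

```text
clock: 14.58
tool_pos: [0.5313, 0.0234, 0.3536]
ee_rot: [0.463, 0.534, -0.464, 0.534]
force: [-0.1, 0.2, -1.5]
finger_gap: 0.272
```

Run:
```python
from h import *
goto(.5747,.0275,.189,8.1)
s=eyes.camera("scene");crop(s,305,170,375,225,11,"s8.png")
```

```text
t 14.58 grasp [0.5313 0.0234 0.1896] yaw 8.08 axes x [-0. -0. -1.] F [-0.1  0.2 -1.5] gap 0.272
offset mm [ 0.6 43.6  2.1] twist -0.0 joints [-0.52  0.16  0.44  1.8  -0.07  1.2   0.08]
```

View pics/s8.png

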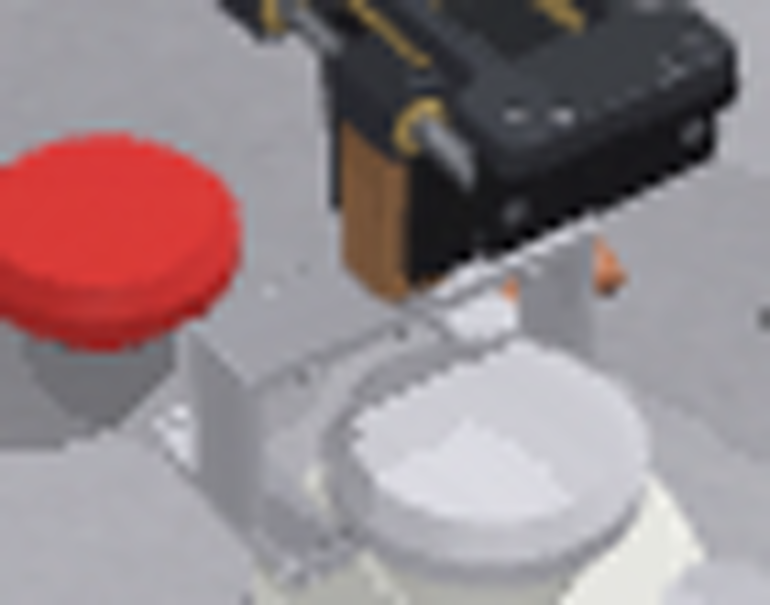

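>>> apply_moves(
  moves=[
    {"gripper": 0, "offset": [0, 4, 0], "twist": 0},
    {"gripper": 0, "offset": [0, 6, 0], "twist": 0},
    {"gripper": 0, "offset": [0, 6, 0], "twist": 0},
    {"gripper": 0, "offset": [0, 6, 0], "twist": 0},
    {"gripper": 0, "offset": [0, 6, 0], "twist": 0},
    {"gripper": 0, "offset": [0, 6, 0], "twist": 0},
    {"gripper": 0, "offset": [0, 6, 0], "twist": 0},
    {"gripper": 0, "offset": [0, 3.5, 0], "twist": 0},
    {"gripper": 0, "offset": [0, 0, 0], "twist": 0},
    {"gripper": 0, "offset": [0, 0, 0], "twist": 0},
  ],
)

```text
clock: 15.47
tool_pos: [0.5737, 0.0293, 0.3535]
ee_rot: [0.463, 0.534, -0.464, 0.534]
force: [-0.1, 0.1, -2.2]
finger_gap: 0.274
```

Run:
```python
from h import *
goto(.5747,.0275,.189,8.1)
s=eyes.camera("scene");crop(s,315,165,385,225,11,"s9.png")
```

```text
t 15.47 grasp [0.5736 0.0293 0.1895] yaw 8.07 axes x [-0. -0. -1.] F [-0.1  0.1 -2.2] gap 0.274
offset mm [0.5 0.8 1.9] twist -0.0 joints [-0.5   0.26  0.44  1.69 -0.12  1.22  0.11]
```

View pics/s9.png

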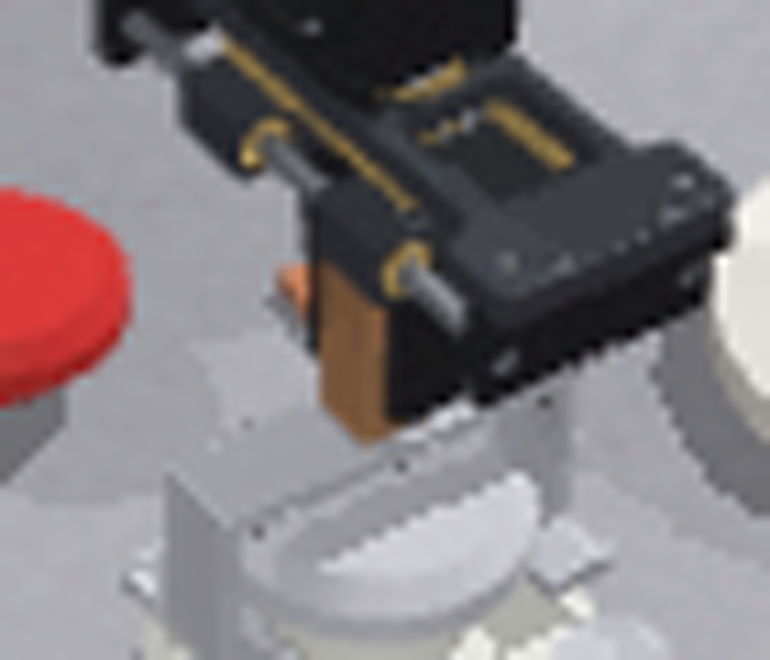

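>>> apply_moves(
  moves=[
    {"gripper": 0, "offset": [-3, 0.5, 0], "twist": 0},
    {"gripper": 0, "offset": [-3, 0, 0], "twist": 0},
    {"gripper": 0, "offset": [-3, 0, 0], "twist": 0},
    {"gripper": 0, "offset": [-1.5, 0, 0], "twist": 0},
    {"gripper": 0, "offset": [-1.5, 0, 0], "twist": 0},
    {"gripper": 0, "offset": [-1.5, 0, 0], "twist": 0},
    {"gripper": 0, "offset": [-1.5, 0, 0], "twist": 0},
    {"gripper": 0, "offset": [-1.5, 0, 0], "twist": 0},
    {"gripper": 0, "offset": [0, 0, 0], "twist": 0},
    {"gripper": 0, "offset": [0, 0, 0], "twist": 0},
  ],
  newtons=60,
)

```text
clock: 16.35
tool_pos: [0.5741, 0.0295, 0.3698]
ee_rot: [0.463, 0.534, -0.464, 0.534]
force: [1.9, 1.2, -11.6]
finger_gap: 0.274
```

Run:
```python
from h import *
goto(.5747,.0275,.25,8.1)
print(env.get_obs()["ft_torque"].round(2))
s=eyes.camera("scene");crop(s,315,165,385,225,11,"s10.png")
```

```text
t 16.35 grasp [0.574  0.0295 0.2058] yaw 8.08 axes x [-0. -0. -1.] F [  1.9   1.2 -11.6] gap 0.274
offset mm [-44.2   0.4   2. ] twist -0.0 joints [-0.51  0.25  0.44  1.67 -0.11  1.25  0.1 ]
[ 0.05 -0.74 -0.04]
```

View pics/s10.png

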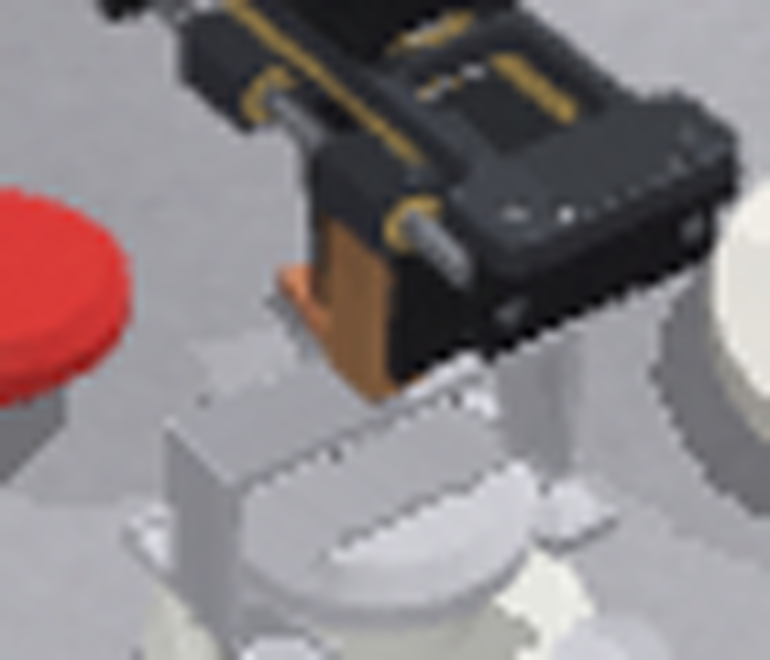

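>>> apply_moves(
  moves=[
    {"gripper": 0, "offset": [-1.5, 0, 0], "twist": 0},
    {"gripper": 0, "offset": [-1.5, 0, 0], "twist": 0},
    {"gripper": 0, "offset": [-1.5, 0, 0], "twist": 0},
    {"gripper": 0, "offset": [-1.5, 0, 0], "twist": 0},
    {"gripper": 0, "offset": [-1.5, 0, 0], "twist": 0},
    {"gripper": 0, "offset": [-1.5, 0, 0], "twist": 0},
    {"gripper": 0, "offset": [-1.5, 0, 0], "twist": 0},
    {"gripper": 0, "offset": [-1.5, 0, 0], "twist": 0},
    {"gripper": 0, "offset": [-1.5, 0, 0], "twist": 0},
    {"gripper": 0, "offset": [-1.5, 0, 0], "twist": 0},
  ],
)

```text
clock: 17.23
tool_pos: [0.5742, 0.0294, 0.3855]
ee_rot: [0.464, 0.534, -0.463, 0.534]
force: [-0.8, -0.4, -5.6]
finger_gap: 0.271
```

Run:
```python
from h import *
goto(.5747,.0275,.25,8.1)
print(env.get_obs()["ft_torque"].round(2))
s=eyes.camera("scene");crop(s,315,155,385,215,11,"s11.png")
```

```text
t 17.23 grasp [0.5742 0.0294 0.2215] yaw 8.08 axes x [ 0.  0. -1.] F [-0.8 -0.4 -5.6] gap 0.271
offset mm [-28.5   0.2   2. ] twist -0.0 joints [-0.51  0.24  0.44  1.65 -0.11  1.28  0.1 ]
[-0.07  0.09 -0.01]
```

View pics/s11.png

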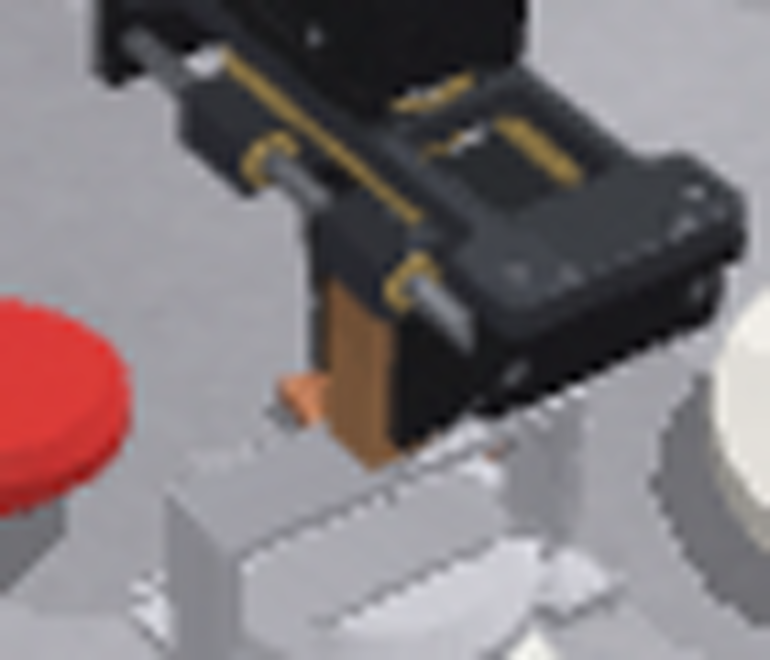

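>>> apply_moves(
  moves=[
    {"gripper": 0, "offset": [-3, 0, 0], "twist": 0},
    {"gripper": 0, "offset": [-5, 0, 0], "twist": 0},
    {"gripper": 0, "offset": [-7, 0, 0], "twist": 0},
    {"gripper": 0, "offset": [-8, 0, 0], "twist": 0},
    {"gripper": 0, "offset": [-8, 0, 0], "twist": 0},
    {"gripper": 0, "offset": [-8, 0, 0], "twist": 0},
    {"gripper": 0, "offset": [-7, 0, 0], "twist": 0},
    {"gripper": 0, "offset": [-5, 0, 0], "twist": 0},
    {"gripper": 0, "offset": [-3, 0, 0], "twist": 0},
    {"gripper": 0, "offset": [-1, 0, 0], "twist": 0},
  ],
)

```text
clock: 18.12
tool_pos: [0.5742, 0.0294, 0.4408]
ee_rot: [0.464, 0.534, -0.463, 0.534]
force: [1.0, 0.8, -5.1]
finger_gap: 0.273
```

Run:
```python
from h import *
goto(.487,.308,.275,38)
print(env.get_obs()["ft_torque"].round(2))
s=eyes.camera("scene");crop(s,305,135,385,225,8,"s12.png")
```

```text
t 18.12 grasp [0.5743 0.0294 0.2768] yaw 8.07 axes x [ 0.001  0.    -1.   ] F [ 1.   0.8 -5.1] gap 0.273
offset mm [   1.8  -47.3 -288.1] twist -29.9 joints [-0.51  0.21  0.45  1.57 -0.09  1.39  0.09]
[-0.08 -0.03 -0.  ]
```

View pics/s12.png

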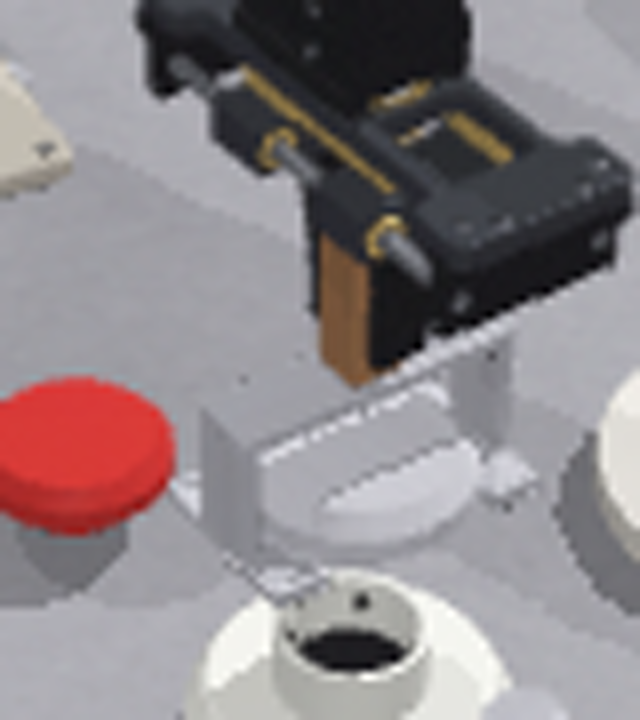

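>>> apply_moves(
  moves=[
    {"gripper": 0, "offset": [0, -1, -5], "twist": 0},
    {"gripper": 0, "offset": [0, -1.6, -10], "twist": 0},
    {"gripper": 0, "offset": [0, -2.5, -15], "twist": 0},
    {"gripper": 0, "offset": [0, -3, -19], "twist": 0},
    {"gripper": 0, "offset": [0, -3.6, -22], "twist": 0},
    {"gripper": 0, "offset": [0, -3.6, -22], "twist": 0},
    {"gripper": 0, "offset": [0, -3.6, -22], "twist": 0},
    {"gripper": 0, "offset": [0, -3.6, -22], "twist": 0},
    {"gripper": 0, "offset": [0, -3.6, -22], "twist": 0},
    {"gripper": 0, "offset": [0, -3.6, -22], "twist": 0},
  ],
)

```text
clock: 19.0
tool_pos: [0.5182, 0.2064, 0.4399]
ee_rot: [0.463, 0.534, -0.463, 0.534]
force: [-0.0, -0.7, -5.7]
finger_gap: 0.27
```

>>> apply_moves(
  moves=[
    {"gripper": 0, "offset": [0, -3.6, -22], "twist": 0},
    {"gripper": 0, "offset": [0, -3.3, -20], "twist": 0},
    {"gripper": 0, "offset": [0, -2.8, -17], "twist": 0},
    {"gripper": 0, "offset": [0, -2.3, -14], "twist": 0},
    {"gripper": 0, "offset": [0, -1.8, -11], "twist": 0},
    {"gripper": 0, "offset": [0, -1.5, -9], "twist": 0},
    {"gripper": 0, "offset": [0, -1.1, -7], "twist": 0},
    {"gripper": 0, "offset": [0, -0.6, -4], "twist": 0},
    {"gripper": 0, "offset": [0, -0.3, -2], "twist": 0},
    {"gripper": 0, "offset": [0, 0, 0], "twist": 0},
  ],
)

```text
clock: 19.83
tool_pos: [0.4874, 0.3069, 0.4402]
ee_rot: [0.464, 0.534, -0.464, 0.534]
force: [-0.3, -0.7, -5.4]
finger_gap: 0.271
```

Run:
```python
from h import *
goto(.487,.308,.1375,8)
print(env.get_obs()["ft_torque"].round(2))
s=eyes.camera("scene");crop(s,345,85,455,225,5,"s13.png")
```

```text
t 19.83 grasp [0.4874 0.3069 0.2762] yaw 8.06 axes x [-0. -0. -1.] F [-0.3 -0.7 -5.4] gap 0.271
offset mm [138.7  -0.2  -1.2] twist 0.1 joints [-0.85  0.2   0.25  1.56 -0.05  1.39 -0.46]
[-0.02  0.03  0.01]
```

View pics/s13.png

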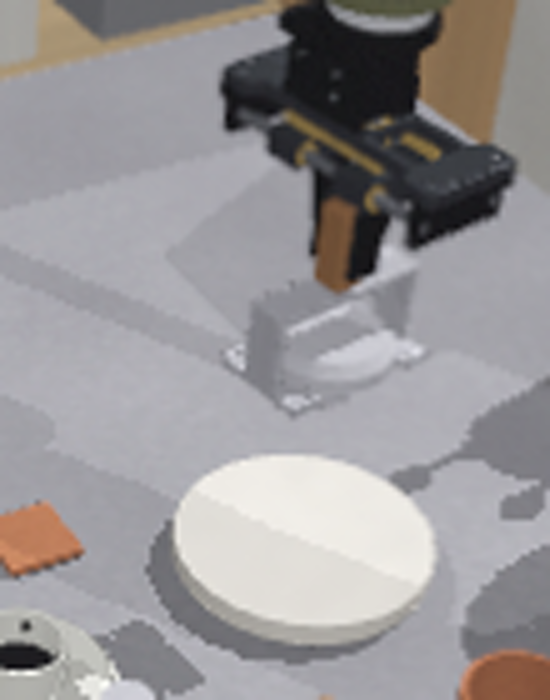

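>>> apply_moves(
  moves=[
    {"gripper": 0, "offset": [4, 0, -1], "twist": 0},
    {"gripper": 0, "offset": [9, 0, 0], "twist": 0},
    {"gripper": 0, "offset": [14, 0, 0], "twist": 0},
    {"gripper": 0, "offset": [17, 0, 0], "twist": 0},
    {"gripper": 0, "offset": [18, 0, 0], "twist": 0},
    {"gripper": 0, "offset": [18, 0, 0], "twist": 0},
    {"gripper": 0, "offset": [16, 0, 0], "twist": 0},
    {"gripper": 0, "offset": [13, 0, 0], "twist": 0},
    {"gripper": 0, "offset": [9, 0, 0], "twist": 0},
    {"gripper": 0, "offset": [4, 0, 0], "twist": 0},
  ],
)

```text
clock: 20.72
tool_pos: [0.4868, 0.3074, 0.3163]
ee_rot: [0.463, 0.534, -0.464, 0.534]
force: [-0.6, 0.0, -5.5]
finger_gap: 0.271
```

>>> apply_moves(
  moves=[
    {"gripper": 0, "offset": [2, 0, 0], "twist": 0},
    {"gripper": 0, "offset": [2, 0, 0], "twist": 0},
    {"gripper": 0, "offset": [2, 0, 0], "twist": 0},
    {"gripper": 0, "offset": [1.5, 0, 0], "twist": 0},
    {"gripper": 0, "offset": [1.5, 0, 0], "twist": 0},
    {"gripper": 0, "offset": [1.5, 0, 0], "twist": 0},
    {"gripper": 0, "offset": [1.5, 0, 0], "twist": 0},
    {"gripper": 0, "offset": [1.5, 0, 0], "twist": 0},
    {"gripper": 0, "offset": [1.5, 0, 0], "twist": 0},
    {"gripper": 0, "offset": [0, 0, 0], "twist": 0},
  ],
)

```text
clock: 21.55
tool_pos: [0.487, 0.3079, 0.3029]
ee_rot: [0.463, 0.534, -0.464, 0.534]
force: [-0.3, -0.1, -5.3]
finger_gap: 0.271
```

Run:
```python
from h import *
goto(.487,.308,.1315,8)
print(env.get_obs()["ft_torque"].round(2))
s=eyes.camera("scene");crop(s,365,135,445,220,8,"s14.png")
```

```text
t 21.55 grasp [0.487  0.3079 0.1389] yaw 8.08 axes x [-0. -0. -1.] F [-0.3 -0.1 -5.3] gap 0.271
offset mm [ 7.4  0.1 -0.1] twist 0.1 joints [-0.84  0.3   0.24  1.73 -0.08  1.12 -0.44]
[-0.08 -0.01  0.  ]
```

View pics/s14.png

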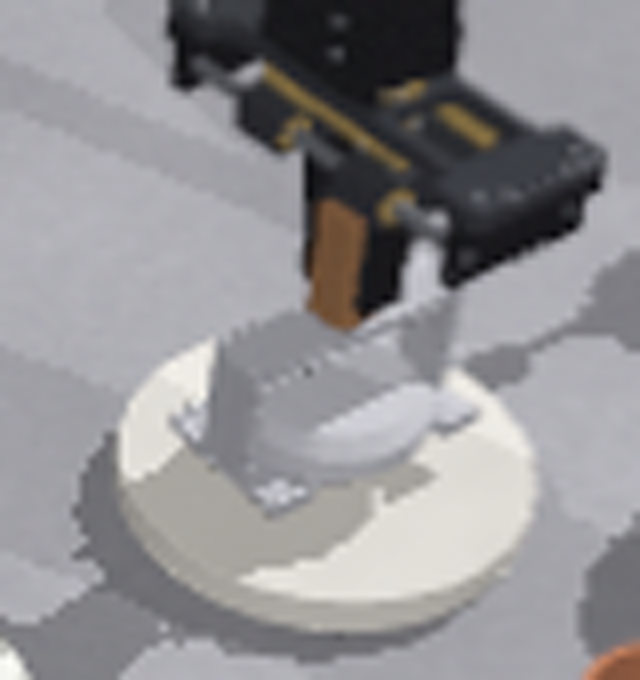

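>>> apply_moves(
  moves=[
    {"gripper": 0, "offset": [1, 0, 0], "twist": 0},
    {"gripper": 0, "offset": [1, 0, 0], "twist": 0},
    {"gripper": 0, "offset": [1, 0, 0], "twist": 0},
    {"gripper": 0, "offset": [1, 0, 0], "twist": 0},
    {"gripper": 0, "offset": [1, 0, 0], "twist": 0},
    {"gripper": 0, "offset": [1, 0, 0], "twist": 0},
    {"gripper": 0, "offset": [1, 0, 0], "twist": 0},
    {"gripper": 0, "offset": [1, 0, 0], "twist": 0},
    {"gripper": 0, "offset": [0, 0, 0], "twist": 0},
    {"gripper": 0, "offset": [0, 0, 0], "twist": 0},
  ],
)

```text
clock: 22.43
tool_pos: [0.4871, 0.308, 0.2952]
ee_rot: [0.464, 0.534, -0.464, 0.534]
force: [0.5, 0.8, -2.6]
finger_gap: 0.272
```

Run:
```python
from h import *
goto(.487,.308,.1285,8)
print(env.get_obs()["ft_torque"].round(2))
s=eyes.camera("scene");crop(s,375,155,435,210,11,"s15.png")
```

```text
t 22.43 grasp [0.4871 0.308  0.1312] yaw 8.08 axes x [-0.  0. -1.] F [ 0.5  0.8 -2.6] gap 0.272
offset mm [ 2.7 -0.1 -0. ] twist 0.1 joints [-0.84  0.31  0.24  1.74 -0.08  1.1  -0.44]
[-0.07  0.04  0.06]
```

View pics/s15.png

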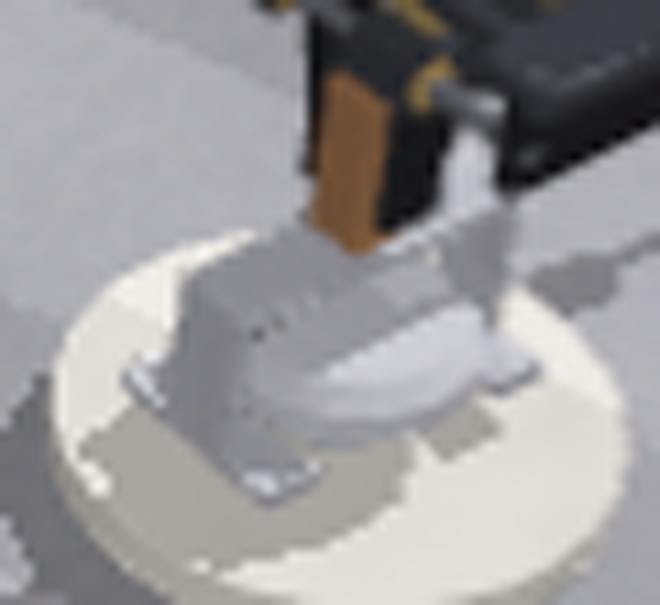

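>>> apply_moves(
  moves=[
    {"gripper": 0, "offset": [1.5, 0, 0], "twist": 0},
    {"gripper": 0, "offset": [2, 0, 0], "twist": 0},
    {"gripper": 0, "offset": [0, 0, 0], "twist": 0},
    {"gripper": 0, "offset": [0, -2, 0], "twist": 0},
    {"gripper": 0, "offset": [0, -4, 0], "twist": 0},
    {"gripper": 0, "offset": [0, -4, 0], "twist": 0},
    {"gripper": 0, "offset": [0, -4, 0], "twist": 0},
    {"gripper": 0, "offset": [0, -4, 0], "twist": 0},
    {"gripper": 0, "offset": [0, -2, 0], "twist": 0},
    {"gripper": 0, "offset": [0, 0, 0], "twist": 0},
  ],
)

```text
clock: 23.32
tool_pos: [0.4668, 0.3052, 0.2918]
ee_rot: [0.463, 0.534, -0.463, 0.534]
force: [-0.1, 0.3, -1.4]
finger_gap: 0.271
```

Run:
```python
from h import *
goto(.487,.308,.1285,8)
print(env.get_obs()["ft_torque"].round(2))
s=eyes.camera("scene");crop(s,375,155,435,210,11,"s16.png")
```

```text
t 23.32 grasp [0.4668 0.3052 0.1278] yaw 8.1 axes x [-0.  0. -1.] F [-0.1  0.3 -1.4] gap 0.271
offset mm [-0.7 20.4  0.1] twist 0.1 joints [-0.86  0.28  0.23  1.79 -0.07  1.08 -0.46]
[-0.1   0.08  0.01]
```

View pics/s16.png

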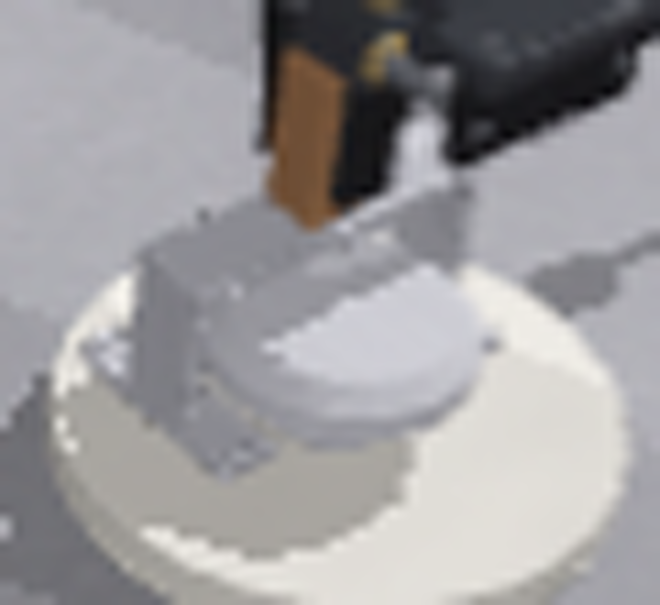

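>>> apply_moves(
  moves=[
    {"gripper": 0, "offset": [0, -5, 0], "twist": 0},
    {"gripper": 0, "offset": [0, -9, 0], "twist": 0},
    {"gripper": 0, "offset": [0, -11, 0], "twist": 0},
    {"gripper": 0, "offset": [0, -12, 0], "twist": 0},
    {"gripper": 0, "offset": [0, -12, 0], "twist": 0},
    {"gripper": 0, "offset": [0, -12, 0], "twist": 0},
    {"gripper": 0, "offset": [0, -12, 0], "twist": 0},
    {"gripper": 0, "offset": [0, -11, 0], "twist": 0},
    {"gripper": 0, "offset": [0, -9, 0], "twist": 0},
    {"gripper": 0, "offset": [0, -2, 0], "twist": 0},
  ],
)

```text
clock: 24.2
tool_pos: [0.3716, 0.2917, 0.2917]
ee_rot: [0.463, 0.534, -0.463, 0.534]
force: [0.5, -0.1, -3.2]
finger_gap: 0.274
```

Run:
```python
from h import *
goto(.4715,-.316,.22,-21.8)
s=eyes.camera("scene");crop(s,325,105,445,215,6,"s17.png")
```

```text
t 24.2 grasp [0.3715 0.2917 0.1277] yaw 8.15 axes x [-0.001  0.    -1.   ] F [ 0.5 -0.1 -3.2] gap 0.274
offset mm [-92.4  12.8 615.7] twist 29.9 joints [-0.94  0.09  0.19  2.   -0.02  1.05 -0.6 ]
```

View pics/s17.png

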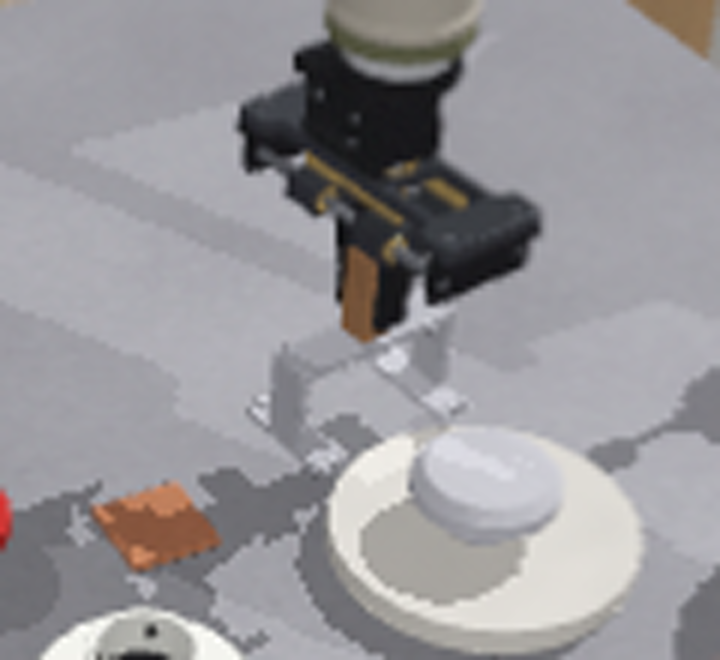

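>>> apply_moves(
  moves=[
    {"gripper": 0, "offset": [-10, 0, 0], "twist": 0},
    {"gripper": 0, "offset": [-24, 0, 0], "twist": 0},
    {"gripper": 0, "offset": [-25, 0, 0], "twist": 0},
    {"gripper": 0, "offset": [-23, 0, 0], "twist": 0},
    {"gripper": 0, "offset": [-10, 4, 10], "twist": 0},
    {"gripper": 0, "offset": [0, 8, 22], "twist": 0},
    {"gripper": 0, "offset": [0, 8, 30], "twist": 0},
    {"gripper": 0, "offset": [0, 8, 32], "twist": 0},
    {"gripper": 0, "offset": [0, 6, 34], "twist": 0},
    {"gripper": 0, "offset": [0, 6, 34], "twist": 0},
  ],
)

```text
clock: 25.08
tool_pos: [0.4363, 0.1344, 0.3837]
ee_rot: [0.464, 0.534, -0.464, 0.534]
force: [0.4, 0.2, -2.3]
finger_gap: 0.27
```

>>> apply_moves(
  moves=[
    {"gripper": 0, "offset": [0, 0, 35], "twist": 0},
    {"gripper": 0, "offset": [0, 0, 35], "twist": 0},
    {"gripper": 0, "offset": [0, 0, 35], "twist": 0},
    {"gripper": 0, "offset": [0, 0, 35], "twist": 0},
    {"gripper": 0, "offset": [0, -4, 35], "twist": 0},
    {"gripper": 0, "offset": [0, -4, 35], "twist": 0},
    {"gripper": 0, "offset": [0, -4, 35], "twist": 0},
    {"gripper": 0, "offset": [0, -4, 35], "twist": 0},
    {"gripper": 0, "offset": [0, -4, 35], "twist": 0},
    {"gripper": 0, "offset": [0, -4, 35], "twist": 0},
  ],
)

```text
clock: 25.92
tool_pos: [0.4602, -0.2158, 0.384]
ee_rot: [0.464, 0.534, -0.464, 0.534]
force: [0.7, 0.1, -2.1]
finger_gap: 0.273
```

Run:
```python
from h import *
goto(.4715,-.316,.22,-21.8)
```

```text
t 25.92 grasp [ 0.4603 -0.2158  0.22  ] yaw 8.03 axes x [ 0.001 -0.    -1.   ] F [ 0.7  0.1 -2.1] gap 0.273
offset mm [  0.   -2.9 100.8] twist 29.8 joints [-0.39  0.09  0.79  1.83 -0.06  1.25  0.56]
```

>>> apply_moves(
  moves=[
    {"gripper": 0, "offset": [0, -1, 30], "twist": 0},
    {"gripper": 0, "offset": [0, -1, 28], "twist": 0},
    {"gripper": 0, "offset": [0, -1, 24], "twist": 0},
    {"gripper": 0, "offset": [0, 0, 14], "twist": 3},
    {"gripper": 0, "offset": [0, 0, 2], "twist": 6},
    {"gripper": 0, "offset": [0, 0, 0], "twist": 6},
    {"gripper": 0, "offset": [0, 0, 0], "twist": 6},
    {"gripper": 0, "offset": [0, 0, 0], "twist": 6},
    {"gripper": 0, "offset": [0, 0, 0], "twist": 3},
    {"gripper": 0, "offset": [0, 0, 0], "twist": 0},
  ],
)

```text
clock: 26.75
tool_pos: [0.4712, -0.3112, 0.3836]
ee_rot: [-0.586, -0.395, 0.587, -0.395]
force: [-0.4, 0.2, -1.3]
finger_gap: 0.273
```

Run:
```python
from h import *
goto(.4715,-.3155,.102,-21.8)
s=eyes.camera("scene");crop(s,190,110,290,275,4,"s18.png")
```

```text
t 26.75 grasp [ 0.4711 -0.3113  0.2196] yaw -22.11 axes x [-0.001 -0.001 -1.   ] F [-0.4  0.2 -1.3] gap 0.273
offset mm [117.6   2.    3.7] twist -0.3 joints [-0.28  0.29  0.94  1.69 -0.24  1.28  0.33]
```

View pics/s18.png

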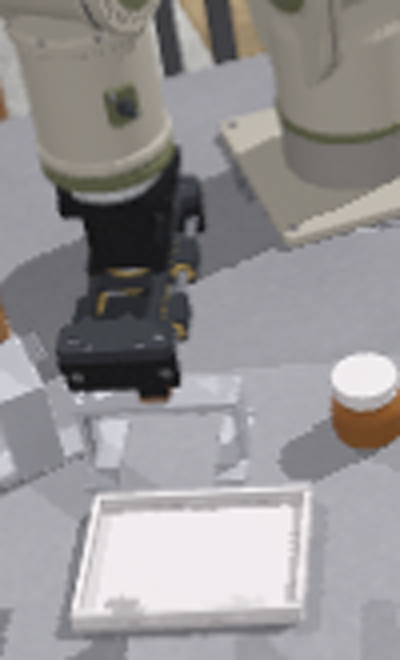

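>>> apply_moves(
  moves=[
    {"gripper": 0, "offset": [4, 1.5, 3], "twist": 0},
    {"gripper": 0, "offset": [10, 0, 0], "twist": 0},
    {"gripper": 0, "offset": [15, 0, 0], "twist": 0},
    {"gripper": 0, "offset": [18, 0, 0], "twist": 0},
    {"gripper": 0, "offset": [18, 0, 0], "twist": 0},
    {"gripper": 0, "offset": [16, 0, 0], "twist": 0},
    {"gripper": 0, "offset": [14, 0, 0], "twist": 0},
    {"gripper": 0, "offset": [10, 0, 0], "twist": 0},
    {"gripper": 0, "offset": [6, 0, 0], "twist": 0},
    {"gripper": 0, "offset": [2, 0, 0], "twist": 0},
  ],
)

```text
clock: 27.63
tool_pos: [0.4717, -0.3137, 0.2696]
ee_rot: [-0.586, -0.396, 0.586, -0.395]
force: [0.2, -0.3, -1.7]
finger_gap: 0.27
```

>>> apply_moves(
  moves=[
    {"gripper": 0, "offset": [1, 0, 0], "twist": 0},
    {"gripper": 0, "offset": [1, 0, 0], "twist": 0},
    {"gripper": 0, "offset": [1, 0, 0], "twist": 0},
    {"gripper": 0, "offset": [1, 0, 0], "twist": 0},
    {"gripper": 0, "offset": [0.5, 0, 0], "twist": 0},
    {"gripper": 0, "offset": [0, 0, 0], "twist": 0},
    {"gripper": 0, "offset": [0, 0, 0], "twist": 0},
    {"gripper": 0, "offset": [0, 0, 0], "twist": 0},
    {"gripper": 0, "offset": [0, 0, 0], "twist": 0},
    {"gripper": 0, "offset": [0, 0, 0], "twist": 0},
  ],
)

```text
clock: 28.47
tool_pos: [0.4721, -0.3137, 0.2663]
ee_rot: [0.586, 0.396, -0.586, 0.396]
force: [-0.4, -0.4, -2.6]
finger_gap: 0.275
```

Run:
```python
from h import *
goto(.4715,-.3155,.1015,-21.8)
s=eyes.camera("scene");crop(s,190,130,290,275,5,"s19.png")
```

```text
t 28.47 grasp [ 0.4721 -0.3137  0.1023] yaw -21.92 axes x [ 0.  0. -1.] F [-0.4 -0.4 -2.6] gap 0.275
offset mm [0.8 0.2 1.9] twist -0.1 joints [-0.19  0.43  0.86  1.81 -0.37  1.07  0.43]
```

View pics/s19.png

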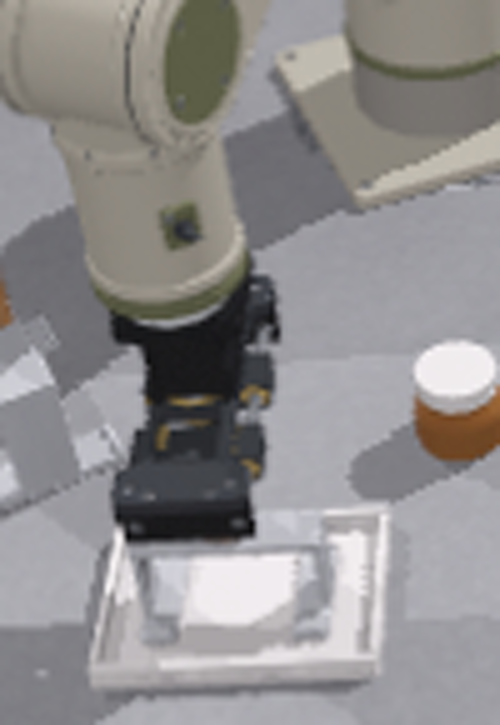

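>>> apply_moves(
  moves=[
    {"gripper": 0, "offset": [0.5, 0, 0], "twist": 0},
    {"gripper": 0, "offset": [0.5, 0, 0], "twist": 0},
    {"gripper": 0, "offset": [0.3, 0, 0], "twist": 0},
    {"gripper": 0, "offset": [0.2, 0, 0], "twist": 0},
    {"gripper": 0, "offset": [0, 0, 0], "twist": 0},
    {"gripper": 0, "offset": [0, 0, 0], "twist": 0},
    {"gripper": 0, "offset": [0, 0, 0], "twist": 0},
    {"gripper": 0, "offset": [0, 0, 0], "twist": 0},
    {"gripper": 0, "offset": [0, 0, 0], "twist": 0},
    {"gripper": 0, "offset": [0, 0, 0], "twist": 0},
  ],
)

```text
clock: 29.35
tool_pos: [0.472, -0.3138, 0.2655]
ee_rot: [0.586, 0.396, -0.586, 0.396]
force: [-3.7, 3.1, 9.8]
finger_gap: 0.27
```

>>> apply_moves(
  moves=[
    {"gripper": 0.27, "offset": [0, 0, 0], "twist": 0},
    {"gripper": 0.3, "offset": [0, 0, 0], "twist": 0},
    {"gripper": 0.35, "offset": [0, 0, 0], "twist": 0},
    {"gripper": 0.45, "offset": [0, 0, 0], "twist": 0},
    {"gripper": 0.6, "offset": [0, 0, 0], "twist": 0},
    {"gripper": 0.8, "offset": [0, 0, 0], "twist": 0},
    {"gripper": 1, "offset": [0, 0, 0], "twist": 0},
    {"gripper": 1, "offset": [0, 0, 0], "twist": 0},
    {"gripper": 1, "offset": [-10, 0, 0], "twist": 0},
    {"gripper": 1, "offset": [-20, 0, 0], "twist": 0},
  ],
)

```text
clock: 30.18
tool_pos: [0.4715, -0.3132, 0.2938]
ee_rot: [-0.585, -0.397, 0.587, -0.395]
force: [0.1, -0.2, 0.2]
finger_gap: 0.797
```

>>> apply_moves(
  moves=[
    {"gripper": 1, "offset": [-25, 0, 0], "twist": 0},
    {"gripper": 1, "offset": [-30, 0, 0], "twist": 0},
    {"gripper": 1, "offset": [-30, 0, 0], "twist": 0},
    {"gripper": 1, "offset": [-30, 0, 0], "twist": 0},
    {"gripper": 1, "offset": [-15, 0, 0], "twist": 0},
    {"gripper": 1, "offset": [0, 0, 0], "twist": 0},
    {"gripper": 1, "offset": [0, 0, 0], "twist": 0},
    {"gripper": 1, "offset": [0, 0, 0], "twist": 0},
    {"gripper": 1, "offset": [0, 0, 0], "twist": 0},
    {"gripper": 1, "offset": [0, 0, 0], "twist": 0},
  ],
)

```text
clock: 31.02
tool_pos: [0.4719, -0.3135, 0.4238]
ee_rot: [-0.586, -0.396, 0.586, -0.395]
force: [0.3, 0.0, -0.1]
finger_gap: 1.001
```

Run:
```python
from h import *
goto(.4715,-.3155,.1015,-21.8)
s=eyes.camera("scene");t=eyes.camera("top")
cv2.imwrite("pics/s20.png",s["frame"][:,:,::-1]);cv2.imwrite("pics/t20.png",t["frame"][:,:,::-1]);crop(s,200,200,280,275,8,"s20t.png")
```

```text
t 31.02 grasp [ 0.4716 -0.3134  0.2598] yaw -21.93 axes x [-0.002  0.001 -1.   ] F [ 0.3  0.  -0.1] gap 1.001
offset mm [158.3   1.    2. ] twist -0.1 joints [-0.29  0.27  0.96  1.63 -0.22  1.36  0.31]
```

View pics/s20.png

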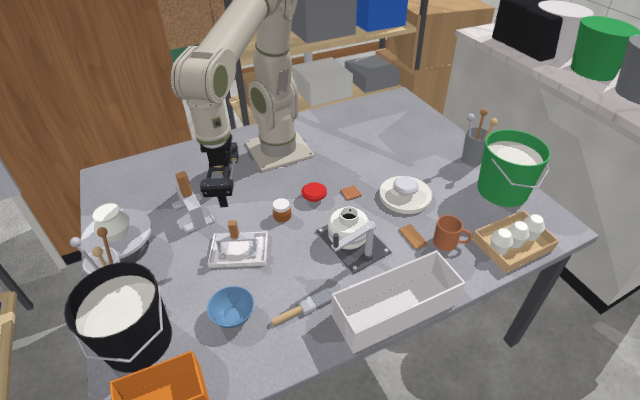

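View pics/s20t.png

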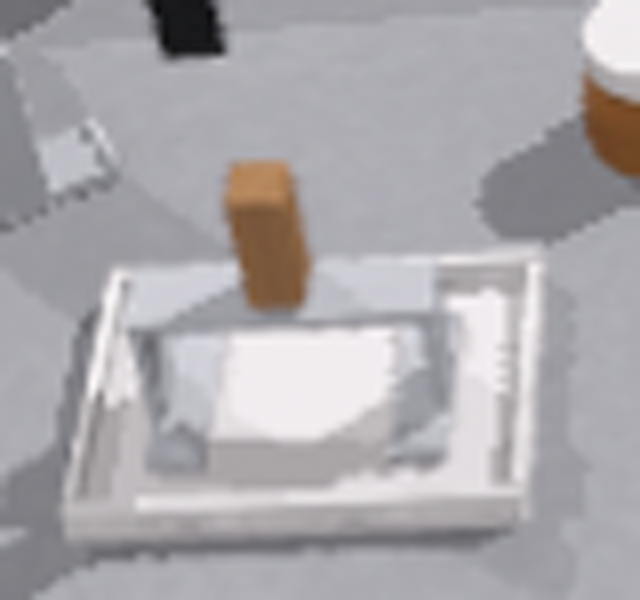

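View pics/t20.png

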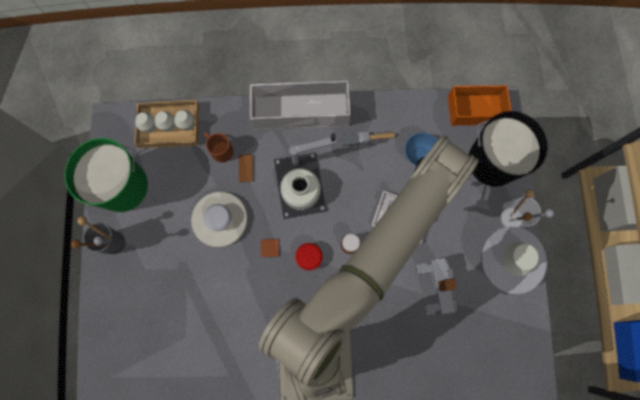

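Run:
```python
from h import *
t=eyes.camera("top");s=eyes.camera("scene")
print("lid",onz(t,[[217,216]],.068),onz(s,[[405,185]],.068))
print(env.get_obs()["force"].round(2)); print(job.job_done())
```

```text
lid [[0.48694275 0.30399306 0.068     ]] [[0.49859499 0.29461262 0.068     ]]
[-0.72  0.18  0.36]
the job is handed in; nothing more can be done
None
```

I swung the retaining arm aside, pulled the lid off with the small puller and set it on the bat. I then drew the puller out from under the lid, stood it back in the tray and handed the job in at about 31 s. `job_done()` gives no verdict, so these are my own last checks:

- **Retaining arm:** it read 1.63 rad from the pin's position in the camera image. That was measured before the puller work, and the last pictures still show it aside.
- **Lid:** it stands plug down on the bat. The top view puts its centre about 4 mm from the bat's centre. The scene view gives about 18 mm from a rough reading of the pixels. The two disagree, but both are well inside the 70 mm limit.
- **Puller:** it stands upright and released in the tray. I let go of it within a few millimetres of the tray's centre. Lowering it pressed it on the floor with about 10 N, with no sign of harm.
- **Gripper:** it was open, about 155 mm above where it released the puller, with wrist force near zero. I saw no contact with the lid at any point.
- **Bystanders:** all look unmoved in the final pictures; I did not measure them.

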